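Sort a loose nut, bolt and punch back to their places

ROBOT

A 7-joint arm with a two-finger parallel gripper is mounted at the origin on the work surface; the furniture and walls round the work are solid. World frame = base frame: x ahead of the robot, y to its left, z up, the work surface at z = 0. Lengths are in m, angles in rad, forces in N, time in s.
With the tool pointing down it reaches from about 0.4 to 0.85 m from the base axis. Payload 4.5 kg.
Tool frame: the origin (TCP) lies on the centre line of the jaws, within the pads' length; the fingertips stand 11 mm ahead of it and the grasp point (between the pads) lies 8 mm behind it; z points along the fingers, y is the line along which they close (so a half turn about z gives the same grasp; the last joint's range is limited). The gripper opens to 88 mm and grips with 3 to 60 N. Pads are 18 mm wide; open, the fingers measure 123 mm over their backs; the gripper's body (75 mm by 187 mm) begins 45 mm behind the grasp point.
Start: joints at [1.25, 0.689, -0.195, 1.565, 0.157, 0.902, -0.215], TCP at [0.217, -0.586, 0.25] pointing down, gripper open.
Joint ranges: [-3.01, 3.01], [-0.46, 2.08], [-1.47, 1.51], [0.13, 2.56], [-1, 4.14], [0.04, 2.09], [-2.66, 2.66]. Speed limits (rad/s): [2.57, 2.57, 3.14, 3.14, 3.14, 3.14, 3.14].

INTERFACE

Orientations are given as a unit quaternion [x, y, z, w].
In Python, from plant import * gives the robot as it stands. The module is installed in compiled form; this text tells all that it offers.
- The arm moves only by the tool send_rows, never from a script. Its argument "motion" is a list of rows, each an object of numbers: "x", "y", "z": the shift along the tool's x, y, z in cm; "rx", "ry", "rz": the turn, a rotation vector about the tool's x, y, z in rad; "jaw": the finger opening in cm, from 0 to 8.81. In form: [{"x": .., "y": .., "z": .., "rx": .., "ry": .., "rz": .., "jaw": ..}, ...]. A call has exactly 5 rows; each row shifts and turns the commanded pose from where the row before left it, along the tool's axes as they then stand; what a row does not reach is not made up. A row lasts 1/10 s, in which the tool goes at most 50 mm and 8.59 degrees, less where a joint would pass 70% of its speed; a pose out of reach is approached as far as the arm can. A call is refused whole if a number of a shift passes 5 or a number of a turn 0.15, either way. A call with a gripper value outside its range is refused whole. The fingers move at their own pace and stop on an object; "grip_force" is the grip in N (left out, the last holds). Time passes only in rows, so rows that do not move let the fingers close, or fill a call up. It gives the time, the measured TCP pose, the force, the opening and the grip force at its end, in the units of the state.
- get_state(): the state, without advancing time (a new reading comes with each control period).
- snapshot(name): name is "scene" or "top" or "wrist"; returns a dict with "img" (480x640x3 uint8, red, green, blue), "vertical_fov" (degrees; the focal length in pixels is half the picture's height over the tangent of half this angle, whatever the lens; pixels are square), "cx", "cy" (the principal point, pixels), "D" ([k1, k2, p1, p2, k3] as OpenCV has them; the pictures are not rectified), "extrinsics" (4x4, takes a point from camera to world coordinates). Camera axes: x right, y up, looking along -z (the intrinsics and any distortion apply to the point x, -y, -z); pixel columns grow to the right and rows downward; lengths in m; the calibration is good to about 2 mm. A picture is of the moment at which its call begins. There is no depth.
- finish_job(): hands the job in; it is judged then, once.
The state is a dict: "clock": time; "q": joint angles; "qd": joint speeds; "joint_torque": joint torques, N m; "tool_pos": TCP position; "eef_rot": TCP orientation; "contact_force": force on the tool from outside, world axes, zero at the start; "moment": the same for the moment, N m; "opening": opening from 0.0 (shut) to 1.0 (fully open); "finger_force": force on a finger pad.
Only numpy, scipy, OpenCV 4.12 (cv2) and the standard library are available. Lean on these libraries where they do the work, as an engineer would, in place of code of your own. Each camera call takes 0.05 s, during which the arm holds its last target. There are 200 camera calls.

TASK

Clear the bench: put the loose nut into the blue bin that already holds a nut and the loose bolt into the blue bin that already holds a bolt, and lay the bright punch level in the free place of the wooden punch rest, between its steel pegs, parallel to the punch already there and with its middle midway between the two cross bars. Leave the pieces already stored in their bins and on the rest, and do not disturb the mug, steel block and oil can.

Things in the scene. Friction and masses are not known exactly. Their poses are not given: they have to be found in the camera images.
- nut_bin: blue plastic open bin, 80 x 80 x 40 mm outside, walls and floor 4 mm thick (inside 72 x 72 mm), fixed to the bench; a nut lies in its far half (about +15 mm x, +15 mm y). The bolt bin looks the same. Origin under its centre on the bench, z up, blank card on its -x side. The bins may trade places; both stand close by a fixed red toolbox 140 mm high.
- bolt_bin: blue plastic open bin just like the nut bin, 80 x 80 x 40 mm, walls and floor 4 mm, fixed to the bench; a bolt lies in its far half (about +16 mm x, lengthwise along y). Origin under its centre on the bench, z up.
- punch_rest: fixed wooden rest; base board 130 (x) x 104 (y) x 6 mm; two bars along x at y = -45, +45 mm, 14 mm thick, tops 24 mm high. Steel pegs on each bar, 10 mm thick, up to 38 mm high, at x = -52, -12, 12, 52 mm make two places 30 mm wide at x = -32 (holds a dark punch) and +32 mm (free). A punch lies along y on both bars; 76 mm of finger room between bars. Origin under its centre on the bench, z up
- free_place (a point): middle of the free place of the punch rest: centred between its pegs and midway between the bars, at the height of the bars' tops, 24 mm above the bench (x = +32 mm, y = 0 of the rest); axes as the rest
- plain_nut: dark hex nut, 24 mm across the flats (along its x; flats repeat every 60 degrees), 27 mm over the corners (along y), 13 mm high, 30 g, lying flat on the bench; origin at the centre of its underside, z up
- bolt: dark hex bolt lying on its side, 52 mm long along its y, head (28 mm wide, 25 mm high, 13 mm long) at the +y end, shank about 16 mm thick from y = -26 to +13 mm, 90 g; origin on the bench below the middle of its length, z up
- bolt_mid (a point): point on the loose bolt's shank axis at the middle of its length, 10 mm above its origin
- punch: bright steel octagonal hand punch lying flat, 169 mm long along its y, 20 mm wide at the thickest, 16 mm high, slightly tapered, 170 g; origin at the middle of its underside, z up
- punch_mid (a point): middle of the bright punch, 8 mm above its underside; axes as the punch
- stored_nut: dark hex nut, 22 mm across the flats, 12 mm high, already in the nut bin; origin at the centre of its underside
- stored_bolt: dark hex bolt, 44 mm long (along its y), 25 mm wide head, already in the bolt bin, lying on its side; origin below the middle of its length
- stored_punch: dark punch, 160 mm long (along its y), 15 mm thick, already on the punch rest in the place at x = -32 mm; origin at the middle of its underside
- mug: white enamel mug with blue rim, 81 x 110 x 77 mm, a bystander; origin at the centre of its underside
- steel_block: dark steel block 50 x 50 x 38 mm, a bystander; origin at the centre of its underside
- oil_can: copper oil can with a spout, 80 x 126 x 171 mm, a bystander; origin at the centre of its underside

How it is judged:
By the outcome, as a careful person would: the job done as asked, in the order asked, and still so for the second after the job is handed in, with the robot touching nothing.
It also fails if it takes over 70 s, if anything falls off the work surface, if the arm or the gripper's body presses on something with over 40 N, if the wrist force passes 120 N, or if a joint passes its speed limit or range.

## Working session

There is one attempt and no reset: what is moved stays moved. The work goes in short steps, Python scripts to look and compute and a tool call to move; the robot and the scene stay as the last step left them, time stands still between calls to the robot, and variables do not carry over. Pictures are saved under pics/ and viewed, at most 10 in all, crops included, and the job is handed in when it is done.

Besides the shell and the picture viewer there is one more tool, called after "Request:" as name(argument=value, ...) on one line, values as JSON. send_rows: Moves the arm, as the interface text tells. Its arguments: {"type":"object","properties":{"motion":{"type":"array"},"grip_force":{"type":"number"}},"required":["motion"]}

```bash
mkdir -p pics; cat > h.py <<'E'
from plant import *
import numpy as np, cv2, pickle
from scipy.spatial.transform import Rotation as R
def snap(name,fn=None):
    s=snapshot(name)
    if fn: cv2.imwrite(f'pics/{fn}.png',cv2.cvtColor(s['img'],cv2.COLOR_RGB2BGR)); pickle.dump(s,open(f'pics/{fn}.pkl','wb'))
    return s
def K(s):
    f=240/np.tan(np.radians(s['vertical_fov'])/2)
    return np.array([[f,0,s['cx']],[0,f,s['cy']],[0,0,1.]])
def w(s,px,z):
    "pixels -> world points on plane z"
    px=np.array(px,float).reshape(-1,1,2)
    u=cv2.undistortPoints(px,K(s),np.array(s['D'],float))[:,0]
    E=np.array(s['extrinsics']);d=np.c_[u[:,0],-u[:,1],-np.ones(len(u))]@E[:3,:3].T
    o=E[:3,3];return o+d*((z-o[2])/d[:,2])[:,None]
def proj(s,P):
    E=np.linalg.inv(np.array(s['extrinsics']));c=np.atleast_2d(P)@E[:3,:3].T+E[:3,3]
    c=c*[1,-1,-1];return cv2.projectPoints(c,np.zeros(3),np.zeros(3),K(s),np.array(s['D'],float))[0][:,0]
def load(fn): return pickle.load(open(f'pics/{fn}.pkl','rb'))
def st():
    s=get_state();r=R.from_quat(s['eef_rot']);m=r.as_matrix()
    print('t',round(s['clock'],2),'p',np.round(s['tool_pos'],4),'x',np.round(m[:,0],3),'y',np.round(m[:,1],3),'z',np.round(m[:,2],3),'F',np.round(s['contact_force'],1),'op',round(s['opening'],3),'ff',s['finger_force'],'q',np.round(s['q'],2));return s
def to(target,yaw=None):
    """shift in tool axes (cm) to target, and rz to bring tool y axis to world direction yaw (rad)"""
    s=get_state();m=R.from_quat(s['eef_rot']).as_matrix()
    print('shift cm',np.round(100*m.T@(np.array(target)-s['tool_pos']),2))
    # tilt fix + yaw
    if yaw is not None:
        for k in (0,np.pi):
            y=np.array([np.cos(yaw+k),np.sin(yaw+k),0]);z=np.array([0,0,-1.]);D=np.c_[np.cross(y,z),y,z]
            print('rot',np.round(R.from_matrix(m.T@D).as_rotvec(),3))
E
python3 - <<'E'
from h import *
st()
for n in('scene','top','wrist'):
    s=snap(n,n);print(n,s['vertical_fov'],s['cx'],s['cy'],s['D'],np.round(s['extrinsics'],3).tolist())
E
```

```text
t 0.0 p [ 0.2169 -0.5855  0.2489] x [ 0.938  0.347 -0.   ] y [ 0.347 -0.938 -0.002] z [-0.001  0.002 -1.   ] F [-0.1  1.1  0.9] op 0.997 ff 0.0 q [ 1.25  0.69 -0.19  1.57  0.16  0.9  -0.22]
scene 52.07119837805002 322.9804339271776 249.67510066609248 [-0.04635202  0.          0.          0.          0.        ] [[-0.729, 0.414, -0.545, -0.009], [-0.684, -0.457, 0.569, 0.671], [-0.014, 0.787, 0.617, 0.676], [0.0, 0.0, 0.0, 1.0]]
top 55.571086375628596 318.88158894559825 243.4918376569339 [-0.11746721  0.          0.          0.          0.        ] [[-0.013, 0.983, -0.183, 0.388], [-0.999, -0.018, -0.027, 0.068], [-0.03, 0.183, 0.983, 0.913], [0.0, 0.0, 0.0, 1.0]]
wrist 70.5265597591978 321.22334728068535 238.66724844486976 [-0.03371357  0.          0.          0.          0.        ] [[0.347, 0.894, 0.284, 0.29], [-0.938, 0.331, 0.103, -0.559], [-0.002, -0.302, 0.953, 0.384], [0.0, 0.0, 0.0, 1.0]]
```

View pics/top.png

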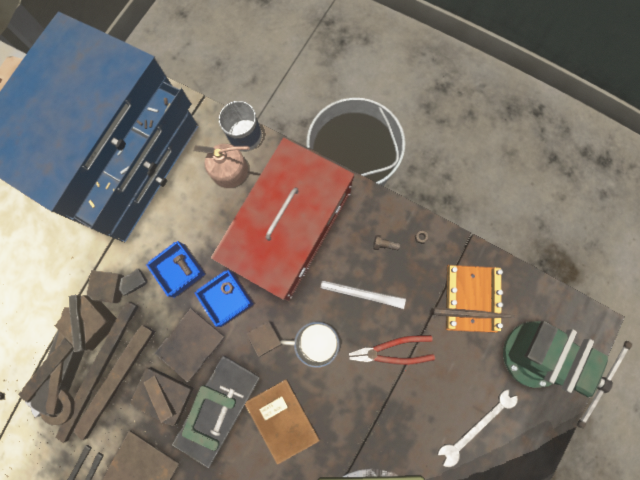

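View pics/scene.png

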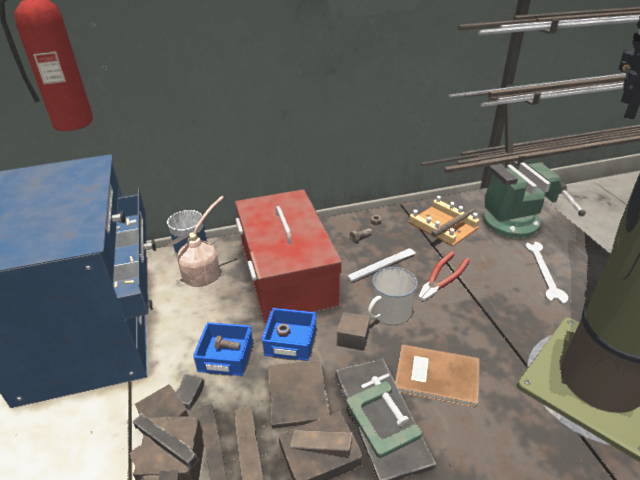

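```bash
python3 - <<'E'
from h import *
s=load('top');im=s['img'];hsv=cv2.cvtColor(im,cv2.COLOR_RGB2HSV)
def rect(mask,z,name,box,n=1):
    m=np.zeros_like(mask);x0,y0,x1,y1=box;m[y0:y1,x0:x1]=mask[y0:y1,x0:x1]
    cs=sorted(cv2.findContours(m,cv2.RETR_EXTERNAL,cv2.CHAIN_APPROX_NONE)[0],key=cv2.contourArea)[-n:]
    for c in cs:
        P=w(s,c[:,0].astype(float),z)[:,:2]*1000
        r=cv2.minAreaRect(P.astype(np.float32));print(name,np.round(r[0],1),np.round(r[1],1),round(r[2],1),'corners',np.round(cv2.boxPoints(r)).tolist())
H,S,V=cv2.split(hsv)
blue=((H>100)&(H<125)&(S>170)).astype(np.uint8)
rect(blue,.04,'bins',(140,235,265,335),2)
rect(((S<60)&(V>120)).astype(np.uint8),.008,'punch',(315,275,412,315))
rect(((V<78)).astype(np.uint8),.008,'bolt',(368,230,404,255))
rect(((V<78)).astype(np.uint8),.008,'nut',(412,227,434,247))
red=(((H<6)|(H>174))&(S>140)).astype(np.uint8)
rect(red,.14,'toolbox',(200,130,360,305))
rect(((H>5)&(H<28)&(S>130)&(V>130)).astype(np.uint8),.015,'rest',(440,258,510,340))
print('pix w mug',np.round(w(s,[[320,344]],.077),3),'can',np.round(w(s,[[228,165]],.1),3))
st0=w(s,[[180,258],[188,273],[228,288]],.02);print(np.round(st0,3))
a=im[220:340,310:520];a=cv2.resize(a,None,fx=3.8,fy=3.8,interpolation=cv2.INTER_CUBIC)
cv2.imwrite('pics/c1.png',a[:,:,::-1])
E
```

```text
bins [505.1 380.6] [79.6 78.9] 37.3 corners [[449.0, 388.0], [497.0, 325.0], [561.0, 373.0], [513.0, 436.0]]
bins [447.4 281. ] [83.2 79.3] 34.1 corners [[391.0, 290.0], [435.0, 225.0], [504.0, 271.0], [460.0, 337.0]]
punch [455.    7.1] [174.   23.1] 74.9 corners [[421.0, -74.0], [444.0, -80.0], [489.0, 88.0], [466.0, 94.0]]
bolt [548.4 -34.2] [12.1  2. ] 88.9 corners [[547.0, -40.0], [549.0, -40.0], [550.0, -28.0], [548.0, -28.0]]
nut [ 571. -119.] [5.7 1.5] 42.4 corners [[568.0, -120.0], [569.0, -122.0], [574.0, -118.0], [573.0, -117.0]]
toolbox [533.4 185.2] [147.8  92.4] 49.4 corners [[450.0, 159.0], [520.0, 99.0], [617.0, 211.0], [546.0, 271.0]]
rest [ 460.5 -214.6] [77.3 88.2] 84.7 corners [[413.0, -249.0], [501.0, -257.0], [508.0, -180.0], [420.0, -172.0]]
pix w mug [[0.36  0.091 0.077]] can [[0.695 0.262 0.1  ]]
[[0.53  0.374 0.02 ]
 [0.499 0.357 0.02 ]
 [0.468 0.274 0.02 ]]
```

View pics/c1.png

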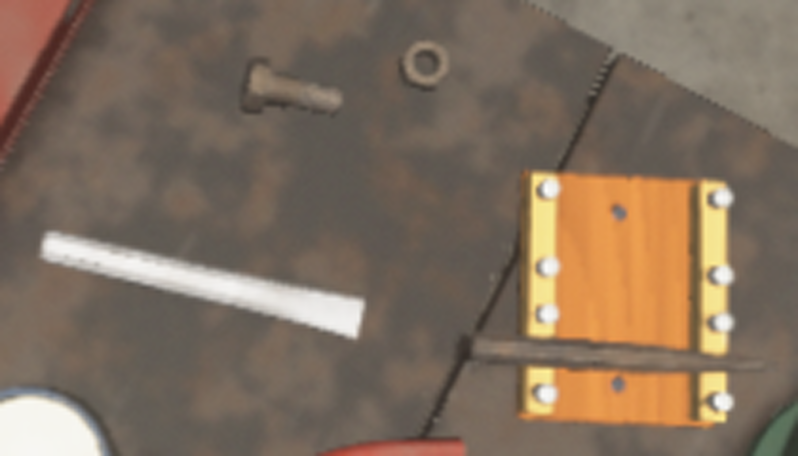

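```bash
python3 - <<'E'
from h import *
s=load('top')
print(np.round(w(s,[[421.6,236.8],[378,243],[399.5,246.3]],.012),4))
print('toolbox',np.round(w(s,[[213,258],[285,297],[353,175],[287,138]],.14),3))
to(np.array([.565,-.11,.2]))
E
```

```text
[[ 0.5661 -0.1146  0.012 ]
 [ 0.555  -0.026   0.012 ]
 [ 0.5475 -0.069   0.012 ]]
toolbox [[0.51  0.274 0.14 ]
 [0.441 0.148 0.14 ]
 [0.655 0.027 0.14 ]
 [0.729 0.145 0.14 ]]
shift cm [ 49.17 -32.5    4.95]
```

Request:
send_rows(motion=[{"x": 3.2,"y": -2.2,"z": 0.3},{"x": 3.2,"y": -2.2,"z": 0.3},{"x": 3.2,"y": -2.2,"z": 0.3},{"x": 3.2,"y": -2.2,"z": 0.3},{"x": 3.2,"y": -2.2,"z": 0.3}])

```text
schema error: expected keys x, y, z, rx, ry, rz, jaw
```

Request:
send_rows(motion=[{"x": 3.3,"y": -2.2,"z": 0.4},{"x": 3.3,"y": -2.2,"z": 0.4},{"x": 3.3,"y": -2.2,"z": 0.4},{"x": 3.3,"y": -2.2,"z": 0.4},{"x": 3.3,"y": -2.2,"z": 0.4}])

```text
schema error: expected keys x, y, z, rx, ry, rz, jaw
```

Request:
send_rows(motion=[{"x": 3.3,"y": -2.1,"z": 0.3},{"x": 3.3,"y": -2.1,"z": 0.3},{"x": 3.3,"y": -2.1,"z": 0.3},{"x": 3.3,"y": -2.1,"z": 0.3},{"x": 3.3,"y": -2.1,"z": 0.3}])

```text
schema error: expected keys x, y, z, rx, ry, rz, jaw
```

```bash
python3 - <<'E'
from h import *
snap('wrist','w1');st()
E
```

```text
t 0.2 p [ 0.217  -0.5858  0.2492] x [ 0.938  0.348 -0.   ] y [ 0.348 -0.938 -0.001] z [-0.     0.001 -1.   ] F [ 0.6  0.  -0.6] op 1.001 ff 0.0 q [ 1.25  0.69 -0.19  1.57  0.16  0.9  -0.22]
```

View pics/w1.png

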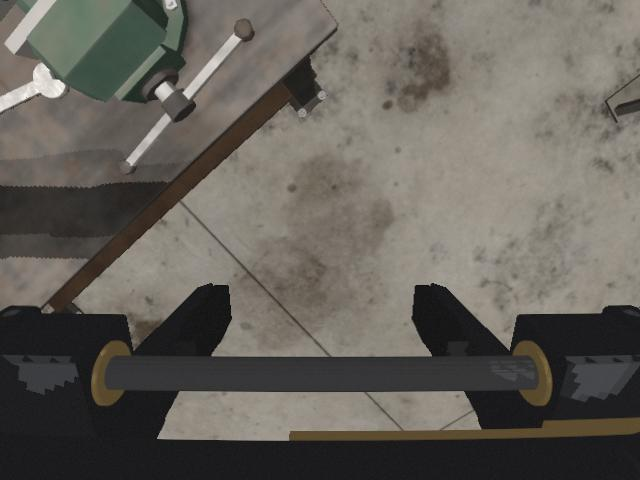

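Request:
send_rows(motion=[{"x": 1.5,"y": 0,"z": -3,"rx": 0,"ry": 0,"rz": 0,"jaw": 8.8},{"x": 2.5,"y": -1.2,"z": -3,"rx": 0,"ry": 0,"rz": 0,"jaw": 8.8},{"x": 3.3,"y": -2.2,"z": -2,"rx": 0,"ry": 0,"rz": 0,"jaw": 8.8},{"x": 3.3,"y": -2.2,"z": 0,"rx": 0,"ry": 0,"rz": 0,"jaw": 8.8},{"x": 3.3,"y": -2.2,"z": 0,"rx": 0,"ry": 0,"rz": 0,"jaw": 8.8}])

```text
clock: 0.7
tool_pos: [0.3213, -0.4636, 0.3304]
eef_rot: [0.984, 0.176, 0.0, 0.001]
contact_force: [1.1, -0.7, -0.2]
opening: 0.997
finger_force: 0.0
```

Request:
send_rows(motion=[{"x": 3.3,"y": -2.2,"z": 0,"rx": 0,"ry": 0,"rz": 0,"jaw": 8.8},{"x": 3.3,"y": -2.2,"z": 0,"rx": 0,"ry": 0,"rz": 0,"jaw": 8.8},{"x": 3.3,"y": -2.2,"z": 0,"rx": 0,"ry": 0,"rz": 0,"jaw": 8.8},{"x": 3.3,"y": -2.2,"z": 0,"rx": 0,"ry": 0,"rz": 0,"jaw": 8.8},{"x": 3.3,"y": -2.2,"z": 0,"rx": 0,"ry": 0,"rz": 0,"jaw": 8.8}])

```text
clock: 1.2
tool_pos: [0.4375, -0.3027, 0.3297]
eef_rot: [0.984, 0.176, -0.0, 0.0]
contact_force: [1.1, -0.2, 0.1]
opening: 1.0
finger_force: 0.0
```

```bash
python3 - <<'E'
from h import *
st();to([.55,-.11,.2])
E
```

```text
t 1.2 p [ 0.4375 -0.3027  0.3297] x [ 0.938  0.347 -0.   ] y [ 0.347 -0.938 -0.   ] z [-0. -0. -1.] F [ 1.1 -0.2  0.1] op 1.0 ff 0.0 q [ 0.66  0.47 -0.22  1.74  0.12  0.95 -0.83]
shift cm [ 17.24 -14.17  12.97]
```

Request:
send_rows(motion=[{"x": 3,"y": -2.5,"z": 2,"rx": 0,"ry": 0,"rz": 0,"jaw": 8.8},{"x": 3,"y": -2.5,"z": 2,"rx": 0,"ry": 0,"rz": 0,"jaw": 8.8},{"x": 3,"y": -2.5,"z": 2,"rx": 0,"ry": 0,"rz": 0,"jaw": 8.8},{"x": 3,"y": -2.5,"z": 2,"rx": 0,"ry": 0,"rz": 0,"jaw": 8.8},{"x": 3,"y": -2.5,"z": 2,"rx": 0,"ry": 0,"rz": 0,"jaw": 8.8}])

```text
clock: 1.7
tool_pos: [0.5347, -0.1335, 0.2289]
eef_rot: [0.984, 0.176, 0.0, 0.0]
contact_force: [0.0, -0.8, 0.6]
opening: 1.001
finger_force: 0.0
```

Request:
send_rows(motion=[{"x": 2,"y": -1.7,"z": 3,"rx": 0,"ry": 0,"rz": 0,"jaw": 8.8},{"x": 0,"y": 0,"z": 0,"rx": 0,"ry": 0,"rz": 0,"jaw": 8.8},{"x": 0,"y": 0,"z": 0,"rx": 0,"ry": 0,"rz": 0,"jaw": 8.8},{"x": 0,"y": 0,"z": 0,"rx": 0,"ry": 0,"rz": 0,"jaw": 8.8},{"x": 0,"y": 0,"z": 0,"rx": 0,"ry": 0,"rz": 0,"jaw": 8.8}])

```text
clock: 2.2
tool_pos: [0.547, -0.1139, 0.2008]
eef_rot: [0.985, 0.175, 0.001, 0.001]
contact_force: [0.7, -0.1, -0.5]
opening: 0.999
finger_force: 0.0
```

```bash
python3 - <<'E'
from h import *
s=snap('wrist','w1');st()
for p in ([.566,-.115,.012],[.555,-.026,.012],[.5475,-.069,.012]): print(proj(s,p))
E
```

```text
t 2.25 p [ 0.547  -0.1137  0.2007] x [0.939 0.345 0.001] y [ 0.345 -0.939  0.002] z [ 0.002 -0.001 -1.   ] F [-0.4 -0.8  0.3] op 0.995 ff 0.0 q [ 0.23  0.67 -0.18  1.82  0.18  0.67 -1.27]
[[328.78342867 197.63609349]]
[[236.82176708 176.58299086]]
[[277.46870964 199.24827499]]
```

View pics/w1.png

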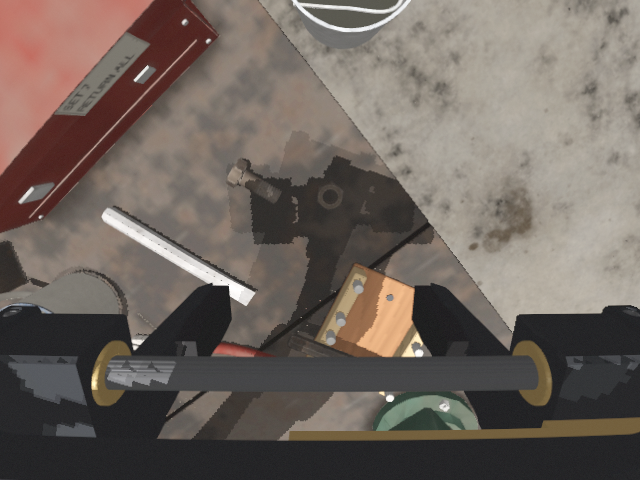

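```bash
python3 - <<'E'
from h import *
s=load('w1');im=s['img']
a=im[150:225,215:355];a=cv2.resize(a,None,fx=5.6,fy=5.6,interpolation=cv2.INTER_CUBIC).astype(float)
a=np.clip(255*(a/150)**.7,0,255).astype(np.uint8)
cv2.imwrite('pics/c2.png',a[:,:,::-1])
E
```

```text
(no output)
```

View pics/c2.png

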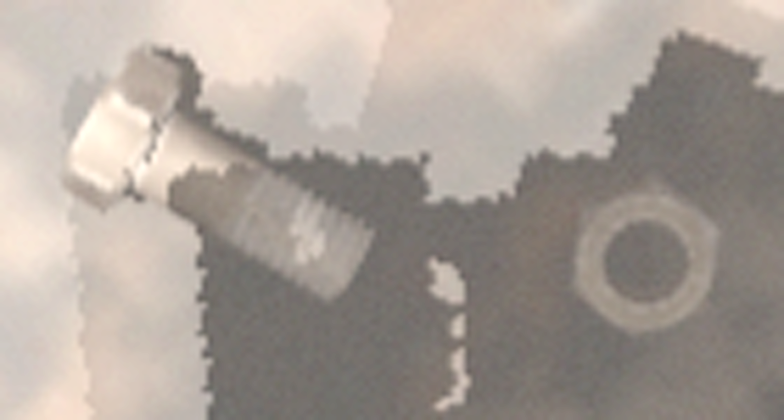

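```bash
cat >> h.py <<'E'
def ang(v): return np.degrees(np.arctan2(v[1],v[0]))
E
python3 - <<'E'
from h import *
s=load('w1')
c=lambda L:np.array(L,float)/5.6+[215,150]-.4
N=w(s,c([[655,188],[715,218],[708,288],[640,332],[582,300],[580,222]]),.013)
print('nut',N.mean(0),[round(ang(N[i]-N[i+3])%60,1) for i in range(3)],np.linalg.norm(N[0]-N[3]))
B=w(s,c([[185,115],[372,235],[170,205],[330,300]]),.010)
print('bolt edges',np.round(B,4),ang(B[0]-B[1]),ang(B[2]-B[3]))
E=w(s,c([[352,268]]),.01);print(E)
a=np.radians(ang((B[0]-B[1])+(B[2]-B[3])));u=np.array([np.cos(a),np.sin(a)])
print('axis',np.degrees(a),'mid',E[0,:2]+.026*u, 'shank centre', B.mean(0))
n=N.mean(0);g=np.radians(np.mean([ang(N[i]-N[i+3])%60 for i in range(3)])+30)
print('flat normals',np.degrees(g)%60)
for k in (-2,-1,0,1): 
    print(k,np.degrees(g)+60*k);to([n[0],n[1],.0135],g+np.pi/3*k)
E
```

```text
nut [ 0.56831246 -0.11542601  0.013     ] [np.float64(14.7), np.float64(22.2), np.float64(22.7)] 0.02504291357854703
bolt edges [[ 0.564  -0.0336  0.01  ]
 [ 0.5554 -0.0698  0.01  ]
 [ 0.5484 -0.0355  0.01  ]
 [ 0.542  -0.0665  0.01  ]] 76.64901444393794 78.36005791885462
[[ 0.54872179 -0.06833651  0.01      ]]
axis 77.43467620606879 mid [ 0.55437815 -0.04295925] shank centre [ 0.55245119 -0.05136034  0.01      ]
flat normals 49.85566378823808
-2 -70.14433621176192
shift cm [ 1.92  0.87 18.73]
rot [ 0.002 -0.001  0.006]
rot [ 2.000e-03  2.000e-03 -3.136e+00]
-1 -10.144336211761917
shift cm [ 1.92  0.87 18.73]
rot [ 0.002 -0.    -1.042]
rot [-0.0e+00 -2.0e-03  2.1e+00]
0 49.85566378823808
shift cm [ 1.92  0.87 18.73]
rot [ 2.000e-03  1.000e-03 -2.089e+00]
rot [ 1.000e-03 -2.000e-03  1.053e+00]
1 109.85566378823808
shift cm [ 1.92  0.87 18.73]
rot [ 2.000e-03  2.000e-03 -3.136e+00]
rot [ 0.002 -0.001  0.006]
```

Request:
send_rows(motion=[{"x": 1,"y": 0.45,"z": 3,"rx": 0,"ry": 0,"rz": 0,"jaw": 3.8},{"x": 0.92,"y": 0.42,"z": 3,"rx": 0,"ry": 0,"rz": 0,"jaw": 3.8},{"x": 0,"y": 0,"z": 3,"rx": 0,"ry": 0,"rz": 0,"jaw": 3.8},{"x": 0,"y": 0,"z": 2,"rx": 0,"ry": 0,"rz": 0,"jaw": 3.8},{"x": 0,"y": 0,"z": 0,"rx": 0,"ry": 0,"rz": 0,"jaw": 3.8}], grip_force=20)

```text
clock: 2.75
tool_pos: [0.5662, -0.1142, 0.0879]
eef_rot: [0.984, 0.176, -0.002, -0.0]
contact_force: [-0.4, 1.0, -0.9]
opening: 0.571
finger_force: 0.0
```

```bash
python3 - <<'E'
from h import *
s=snap('wrist','w2');st();to([.5683,-.1154,.014],np.radians(-70.1))
im=s['img'];a=im[150:400,200:450];a=cv2.resize(a,None,fx=2.4,fy=2.4,interpolation=cv2.INTER_CUBIC).astype(float)
cv2.imwrite('pics/c3.png',np.clip(255*(a/150)**.7,0,255).astype(np.uint8)[:,:,::-1])
E
```

```text
t 2.8 p [ 0.5673 -0.1142  0.0894] x [ 0.938  0.346 -0.002] y [ 0.346 -0.938 -0.   ] z [-0.002 -0.    -1.   ] F [0.2 0.3 0.7] op 0.524 ff 0.0 q [ 0.19  0.86 -0.13  1.83  0.22  0.47 -1.31]
shift cm [0.06 0.15 7.54]
rot [-0.     0.002  0.006]
rot [-3.000e-03 -1.000e-03 -3.135e+00]
```

View pics/c3.png

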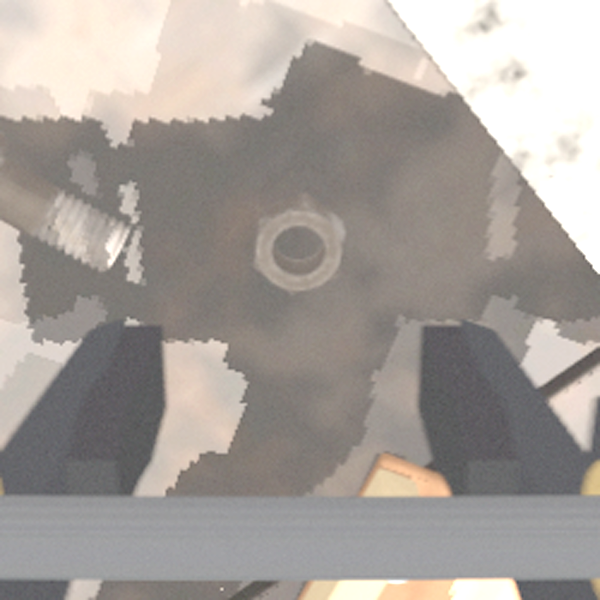

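Request:
send_rows(motion=[{"x": 0.06,"y": 0.15,"z": 0,"rx": 0,"ry": 0,"rz": 0,"jaw": 3.8},{"x": 0,"y": 0,"z": 2,"rx": 0,"ry": 0,"rz": 0,"jaw": 3.8},{"x": 0,"y": 0,"z": 2.5,"rx": 0,"ry": 0,"rz": 0,"jaw": 3.8},{"x": 0,"y": 0,"z": 2,"rx": 0,"ry": 0,"rz": 0,"jaw": 3.8},{"x": 0,"y": 0,"z": 1.0,"rx": 0,"ry": 0,"rz": 0,"jaw": 3.8}])

```text
clock: 3.3
tool_pos: [0.5696, -0.115, 0.0149]
eef_rot: [0.984, 0.176, 0.0, 0.0]
contact_force: [-0.3, -0.2, 0.9]
opening: 0.432
finger_force: 0.0
```

Request:
send_rows(motion=[{"x": 0,"y": 0,"z": 0,"rx": 0,"ry": 0,"rz": 0,"jaw": 2},{"x": 0,"y": 0,"z": 0,"rx": 0,"ry": 0,"rz": 0,"jaw": 2},{"x": 0,"y": 0,"z": 0,"rx": 0,"ry": 0,"rz": 0,"jaw": 2},{"x": 0,"y": 0,"z": 0,"rx": 0,"ry": 0,"rz": 0,"jaw": 2},{"x": 0,"y": 0,"z": 0,"rx": 0,"ry": 0,"rz": 0,"jaw": 2}], grip_force=20)

```text
clock: 3.8
tool_pos: [0.5699, -0.1149, 0.0158]
eef_rot: [0.984, 0.176, 0.001, 0.0]
contact_force: [-1.0, -0.5, 5.2]
opening: 0.272
finger_force: 20.0
```

```bash
python3 - <<'E'
from h import *
st()
c=np.array([.4474,.281]);a=np.radians(34.1-90);x=np.array([np.cos(a),np.sin(a)]);y=np.array([-x[1],x[0]])
p=c-.014*x-.004*y;print(p)
to([p[0],p[1],.19],np.radians(50))
E
```

```text
t 3.8 p [ 0.5699 -0.1149  0.0158] x [0.938 0.347 0.002] y [ 0.347 -0.938  0.001] z [ 0.002 -0.    -1.   ] F [-1.  -0.5  5.2] op 0.272 ff 20.00834921640827 q [ 0.17  0.99 -0.1   1.83  0.24  0.34 -1.33]
[0.43623881 0.29035029]
shift cm [  1.57 -42.62 -17.46]
rot [ 2.000e-03  0.000e+00 -2.089e+00]
rot [ 0.    -0.002  1.053]
```

Request:
send_rows(motion=[{"x": 0,"y": 0,"z": -2,"rx": 0,"ry": 0,"rz": 0,"jaw": 2},{"x": 0,"y": 0,"z": -4.5,"rx": 0,"ry": 0,"rz": 0,"jaw": 2},{"x": 0,"y": 0,"z": -4.5,"rx": 0,"ry": 0,"rz": 0,"jaw": 2},{"x": 0,"y": 0,"z": -4.5,"rx": 0,"ry": 0,"rz": 0,"jaw": 2},{"x": 0,"y": 0,"z": -4.5,"rx": 0,"ry": 0,"rz": 0,"jaw": 2}])

```text
clock: 4.3
tool_pos: [0.5686, -0.1146, 0.2167]
eef_rot: [0.984, 0.176, -0.0, 0.0]
contact_force: [-0.3, 0.1, -0.1]
opening: 0.271
finger_force: 20.0
```

Request:
send_rows(motion=[{"x": 0.1,"y": -3,"z": 0,"rx": 0,"ry": 0,"rz": 0,"jaw": 2},{"x": 0.2,"y": -4.5,"z": 0,"rx": 0,"ry": 0,"rz": 0,"jaw": 2},{"x": 0.2,"y": -4.5,"z": 0,"rx": 0,"ry": 0,"rz": 0,"jaw": 2},{"x": 0.2,"y": -4.5,"z": 0,"rx": 0,"ry": 0,"rz": 0,"jaw": 2},{"x": 0.2,"y": -4.5,"z": 0,"rx": 0,"ry": 0,"rz": 0,"jaw": 2}])

```text
clock: 4.8
tool_pos: [0.5037, 0.0868, 0.215]
eef_rot: [0.984, 0.176, 0.0, 0.0]
contact_force: [0.8, 0.4, -0.3]
opening: 0.272
finger_force: 20.0
```

Request:
send_rows(motion=[{"x": 0.2,"y": -4.5,"z": 0,"rx": 0,"ry": 0,"rz": 0,"jaw": 2},{"x": 0.2,"y": -4.5,"z": 0,"rx": 0,"ry": 0,"rz": 0,"jaw": 2},{"x": 0.2,"y": -4.5,"z": 0,"rx": 0,"ry": 0,"rz": 0,"jaw": 2},{"x": 0.1,"y": -4.5,"z": 0,"rx": 0,"ry": 0,"rz": 0,"jaw": 2},{"x": 0,"y": -3.6,"z": 0,"rx": 0,"ry": 0,"rz": 0,"jaw": 2}])

```text
clock: 5.3
tool_pos: [0.4347, 0.2933, 0.215]
eef_rot: [0.984, 0.178, 0.0, -0.001]
contact_force: [0.8, -0.3, -0.3]
opening: 0.266
finger_force: 20.0
```

Request:
send_rows(motion=[{"x": 0,"y": 0,"z": 0,"rx": 0,"ry": 0,"rz": 0.13,"jaw": 2},{"x": 0,"y": 0,"z": 0,"rx": 0,"ry": 0,"rz": 0.13,"jaw": 2},{"x": 0,"y": 0,"z": 0,"rx": 0,"ry": 0,"rz": 0.13,"jaw": 2},{"x": 0,"y": 0,"z": 0,"rx": 0,"ry": 0,"rz": 0.13,"jaw": 2},{"x": 0,"y": 0,"z": 0,"rx": 0,"ry": 0,"rz": 0.13,"jaw": 2}])

```text
clock: 5.8
tool_pos: [0.4358, 0.2903, 0.2149]
eef_rot: [0.989, -0.15, -0.0, 0.0]
contact_force: [0.2, 0.3, -0.1]
opening: 0.27
finger_force: 20.0
```

Request:
send_rows(motion=[{"x": 0,"y": 0,"z": 0,"rx": 0,"ry": 0,"rz": 0.13,"jaw": 2},{"x": 0,"y": 0,"z": 0,"rx": 0,"ry": 0,"rz": 0.13,"jaw": 2},{"x": 0,"y": 0,"z": 0,"rx": 0,"ry": 0,"rz": 0.13,"jaw": 2},{"x": 0,"y": 0,"z": 0,"rx": 0,"ry": 0,"rz": 0,"jaw": 2},{"x": 0,"y": 0,"z": 0,"rx": 0,"ry": 0,"rz": 0,"jaw": 2}])

```text
clock: 6.3
tool_pos: [0.4358, 0.2905, 0.2147]
eef_rot: [0.942, -0.334, 0.0, 0.0]
contact_force: [-0.6, -0.2, 0.2]
opening: 0.27
finger_force: 20.0
```

```bash
python3 - <<'E'
from h import *
s=snap('wrist','w3');st();to([.4362,.2904,.056],np.radians(50))
hsv=cv2.cvtColor(s['img'],cv2.COLOR_RGB2HSV);H,S,V=cv2.split(hsv)
m=((H>100)&(H<125)&(S>150)).astype(np.uint8)
cs=sorted(cv2.findContours(m,cv2.RETR_EXTERNAL,cv2.CHAIN_APPROX_NONE)[0],key=cv2.contourArea)[-2:]
for c in cs:
    r=cv2.minAreaRect((w(s,c[:,0].astype(float),.04)[:,:2]*1000).astype(np.float32));print(r,np.round(c[:,0].mean(0)))
E
```

```text
t 6.35 p [0.4359 0.2905 0.2147] x [ 0.776 -0.63  -0.   ] y [-0.63  -0.776  0.   ] z [-0. -0. -1.] F [0.3 0.2 0.2] op 0.269 ff 19.99914624978897 q [-0.85  0.63  0.29  1.92 -0.29  0.63 -2.63]
shift cm [ 4.000e-02 -1.000e-02  1.587e+01]
rot [-0.     0.    -3.125]
rot [0.    0.    0.016]
((449.40673828125, 280.7723693847656), (82.5210952758789, 80.95571899414062), 33.863216400146484) [320. 201.]
((508.0235290527344, 377.9919738769531), (85.86817932128906, 86.08403778076172), 36.73944091796875) [202. 216.]
```

View pics/w3.png

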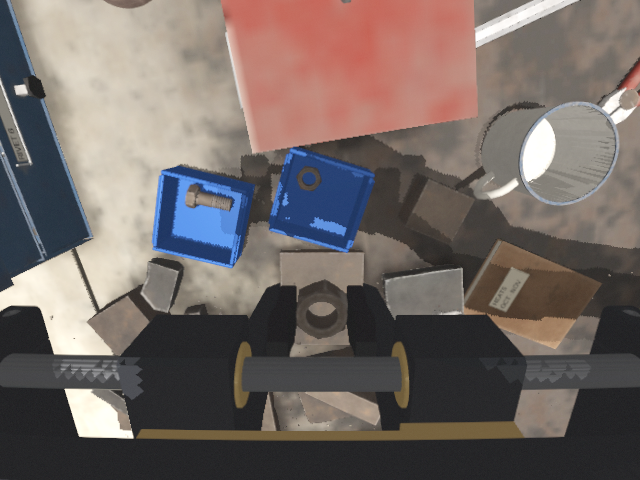

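```bash
python3 - <<'E'
from h import *
c=np.array([.4484,.281]);a=np.radians(34-90);x=np.array([np.cos(a),np.sin(a)]);y=np.array([-x[1],x[0]])
p=c-.010*x-.004*y;print(p)
to([p[0],p[1],.033])
E
```

```text
[0.43949192 0.2870536 ]
shift cm [ 0.5   0.04 18.17]
```

Request:
send_rows(motion=[{"x": 0.5,"y": 0,"z": 0,"rx": 0,"ry": 0,"rz": 0,"jaw": 2},{"x": 0,"y": 0,"z": 3,"rx": 0,"ry": 0,"rz": -0.14,"jaw": 2},{"x": 0,"y": 0,"z": 3,"rx": 0,"ry": 0,"rz": 0,"jaw": 2},{"x": 0,"y": 0,"z": 3,"rx": 0,"ry": 0,"rz": 0,"jaw": 2},{"x": 0,"y": 0,"z": 3,"rx": 0,"ry": 0,"rz": 0,"jaw": 2}])

```text
clock: 6.85
tool_pos: [0.4406, 0.2871, 0.0938]
eef_rot: [0.963, -0.269, 0.0, -0.001]
contact_force: [0.2, 0.2, -0.8]
opening: 0.275
finger_force: 20.0
```

Request:
send_rows(motion=[{"x": 0,"y": 0,"z": 1.5,"rx": 0,"ry": 0,"rz": 0,"jaw": 2},{"x": 0,"y": 0,"z": 1.2,"rx": 0,"ry": 0,"rz": 0,"jaw": 2},{"x": 0,"y": 0,"z": 1.2,"rx": 0,"ry": 0,"rz": 0,"jaw": 2},{"x": 0,"y": 0,"z": 1.2,"rx": 0,"ry": 0,"rz": 0,"jaw": 2},{"x": 0,"y": 0,"z": 1,"rx": 0,"ry": 0,"rz": 0,"jaw": 2}])

```text
clock: 7.35
tool_pos: [0.4403, 0.2873, 0.0331]
eef_rot: [0.963, -0.269, 0.0, -0.0]
contact_force: [0.5, -0.7, -1.0]
opening: 0.269
finger_force: 20.0
```

```bash
python3 - <<'E'
from h import *
st()
E
```

```text
t 7.35 p [0.4403 0.2873 0.0331] x [ 0.855 -0.518  0.   ] y [-0.518 -0.855 -0.001] z [ 0.  0. -1.] F [ 0.5 -0.7 -1. ] op 0.269 ff 19.99892386069699 q [-0.72  0.93  0.09  2.   -0.33  0.22 -2.45]
```

Request:
send_rows(motion=[{"x": 0,"y": 0,"z": 0.8,"rx": 0,"ry": 0,"rz": 0,"jaw": 2},{"x": 0,"y": 0,"z": 0,"rx": 0,"ry": 0,"rz": 0,"jaw": 2.8},{"x": 0,"y": 0,"z": 0,"rx": 0,"ry": 0,"rz": 0,"jaw": 2.8},{"x": 0,"y": 0,"z": 0,"rx": 0,"ry": 0,"rz": 0,"jaw": 2.8},{"x": 0,"y": 0,"z": -1,"rx": 0,"ry": 0,"rz": 0,"jaw": 2.8}])

```text
clock: 7.85
tool_pos: [0.4396, 0.287, 0.0357]
eef_rot: [0.963, -0.269, -0.0, 0.0]
contact_force: [0.4, -0.5, -0.0]
opening: 0.318
finger_force: 0.0
```

Request:
send_rows(motion=[{"x": 0,"y": 0,"z": -3,"rx": 0,"ry": 0,"rz": 0,"jaw": 2.8},{"x": 0,"y": 0,"z": -4,"rx": 0,"ry": 0,"rz": 0,"jaw": 2.8},{"x": 0,"y": 0,"z": -4,"rx": 0,"ry": 0,"rz": 0,"jaw": 4},{"x": 0,"y": 0,"z": -4.5,"rx": 0,"ry": 0,"rz": 0,"jaw": 4},{"x": 0,"y": 0,"z": -3.5,"rx": 0,"ry": 0,"rz": 0,"jaw": 4}])

```text
clock: 8.35
tool_pos: [0.4402, 0.2872, 0.2293]
eef_rot: [0.963, -0.269, 0.001, -0.001]
contact_force: [0.6, -0.4, -0.3]
opening: 0.457
finger_force: 0.0
```

```bash
python3 - <<'E'
from h import *
s=snap('wrist','w4');st()
print('over bolt');to([.5525,-.047,.215],np.radians(-12.6))
a=s['img'][130:280,130:400];cv2.imwrite('pics/c4.png',cv2.resize(a,None,fx=2.5,fy=2.5)[:,:,::-1])
E
```

```text
t 8.4 p [0.4427 0.2885 0.2338] x [ 0.855 -0.519  0.004] y [-0.519 -0.855 -0.011] z [ 0.009  0.007 -1.   ] F [1.6 0.6 2.4] op 0.455 ff 0.0 q [-0.83  0.6   0.27  1.9  -0.25  0.67 -2.53]
over bolt
shift cm [26.79 22.99  1.75]
rot [-0.003 -0.013 -1.897]
rot [-0.012  0.003  1.245]
```

View pics/c4.png

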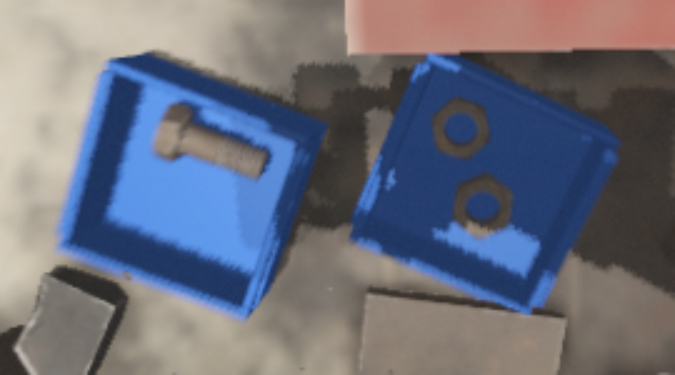

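Request:
send_rows(motion=[{"x": 3.4,"y": 2.9,"z": 0,"rx": 0,"ry": 0,"rz": 0,"jaw": 5},{"x": 3.4,"y": 2.9,"z": 0,"rx": 0,"ry": 0,"rz": 0,"jaw": 5},{"x": 3.4,"y": 2.9,"z": 0,"rx": 0,"ry": 0,"rz": 0,"jaw": 5},{"x": 3.4,"y": 2.9,"z": 0,"rx": 0,"ry": 0,"rz": 0,"jaw": 5},{"x": 3.4,"y": 2.9,"z": 0,"rx": 0,"ry": 0,"rz": 0,"jaw": 5}])

```text
clock: 8.9
tool_pos: [0.5103, 0.0734, 0.2265]
eef_rot: [0.963, -0.269, 0.0, -0.0]
contact_force: [0.5, 0.4, -1.4]
opening: 0.569
finger_force: 0.0
```

Request:
send_rows(motion=[{"x": 3.4,"y": 2.9,"z": 0,"rx": 0,"ry": 0,"rz": -0.14,"jaw": 5},{"x": 2.8,"y": 3.4,"z": 0,"rx": 0,"ry": 0,"rz": -0.14,"jaw": 5},{"x": 1.7,"y": 2.9,"z": 0,"rx": 0,"ry": 0,"rz": -0.14,"jaw": 5},{"x": 0,"y": 0,"z": 0,"rx": 0,"ry": 0,"rz": -0.14,"jaw": 5},{"x": 0,"y": 0,"z": 0,"rx": 0,"ry": 0,"rz": -0.14,"jaw": 5}])

```text
clock: 9.4
tool_pos: [0.5452, -0.0441, 0.2264]
eef_rot: [0.997, 0.078, 0.0, 0.001]
contact_force: [0.7, 0.4, -0.4]
opening: 0.566
finger_force: 0.0
```

Request:
send_rows(motion=[{"x": 0,"y": 0,"z": 0,"rx": 0,"ry": 0,"rz": -0.14,"jaw": 5},{"x": 0,"y": 0,"z": 0,"rx": 0,"ry": 0,"rz": -0.14,"jaw": 5},{"x": 0,"y": 0,"z": 0,"rx": 0,"ry": 0,"rz": -0.14,"jaw": 5},{"x": 0,"y": 0,"z": 0,"rx": 0,"ry": 0,"rz": -0.14,"jaw": 5},{"x": 0,"y": 0,"z": 0,"rx": 0,"ry": 0,"rz": -0.14,"jaw": 5}])

```text
clock: 9.9
tool_pos: [0.545, -0.0423, 0.2265]
eef_rot: [0.909, 0.417, 0.0, 0.0]
contact_force: [0.5, -0.0, -1.0]
opening: 0.567
finger_force: 0.0
```

```bash
python3 - <<'E'
from h import *
st();to([.5546,-.042,.215],np.radians(-12.6))
print('cabinet',np.round(w(load('w3'),[[92,238],[20,20]],0.),3),np.round(w(load('w3'),[[92,238],[20,20]],0.1),3),np.round(w(load('top'),[[125,240]],0),3))
E
```

```text
t 9.9 p [ 0.545  -0.0423  0.2265] x [ 0.652  0.758 -0.   ] y [ 0.758 -0.652  0.001] z [ 0.001 -0.001 -1.   ] F [ 0.5 -0.  -1. ] op 0.567 ff 0.0 q [ 0.13  0.62 -0.23  1.83  0.2   0.71 -0.92]
shift cm [0.66 0.71 1.15]
rot [ 0.001  0.    -0.49 ]
rot [ 1.000e-03 -1.000e-03  2.651e+00]
cabinet [[0.57  0.506 0.   ]
 [0.754 0.394 0.   ]] [[0.549 0.43  0.1  ]
 [0.68  0.35  0.1  ]] [[0.574 0.504 0.   ]]
```

Request:
send_rows(motion=[{"x": 0.66,"y": 0.71,"z": 0,"rx": 0,"ry": 0,"rz": -0.14,"jaw": 5},{"x": 0,"y": 0,"z": 2,"rx": 0,"ry": 0,"rz": -0.14,"jaw": 5},{"x": 0,"y": 0,"z": 2,"rx": 0,"ry": 0,"rz": -0.14,"jaw": 5},{"x": 0,"y": 0,"z": 3,"rx": 0,"ry": 0,"rz": -0.07,"jaw": 5},{"x": 0,"y": 0,"z": 3,"rx": 0,"ry": 0,"rz": 0,"jaw": 5}])

```text
clock: 10.4
tool_pos: [0.5552, -0.0423, 0.1257]
eef_rot: [0.782, 0.623, 0.001, 0.001]
contact_force: [1.0, 0.3, -0.5]
opening: 0.563
finger_force: 0.0
```

```bash
python3 - <<'E'
from h import *
s=snap('wrist','w5');st();to([.5546,-.042,.017],np.radians(-12.6))
# bolt brightness mask & contour around expected
p=proj(s,[[.5487,-.0683,.01],[.5546,-.042,.01],[.560,-.0175,.012]]);print(p)
g=cv2.cvtColor(s['img'],cv2.COLOR_RGB2GRAY).astype(int)
c=p[1]
for t in (.25,.5,.75):
    q=p[0]+(p[2]-p[0])*t;x,y=q.round().astype(int);print(x,y,g[y,x-24:x+25:2])
x=int(round(p[0,0]));print('col',g[int(p[2,1])-24:int(p[0,1])+24:3,x])
E
```

```text
t 10.45 p [ 0.5522 -0.0422  0.1214] x [ 0.224  0.975 -0.002] y [ 0.975 -0.224 -0.006] z [-0.006 -0.001 -1.   ] F [-1.3  0.2 -3.2] op 0.566 ff 0.0 q [ 0.16  0.8  -0.29  1.88  0.41  0.53 -0.63]
shift cm [ 0.1   0.29 10.43]
rot [-0.006  0.002 -0.006]
rot [3.000e-03 1.000e-02 3.136e+00]
[[320.39703983 269.31586033]
 [320.19922057 237.08422332]
 [319.87765242 205.79457941]]
320 253 [54 53 53 53 53 50 53 61 83 86 86 89 89 85 83 88 84 52 55 51 52 52 52 53
 52]
320 238 [55 55 53 54 55 53 53 56 58 64 71 73 71 74 73 66 58 53 51 55 54 52 51 53
 55]
320 222 [64 61 59 57 62 59 58 78 76 75 76 76 76 74 74 72 75 64 62 61 60 63 64 64
 64]
col [102 102 101 101 102  99 104 104  83  77  71 163 137  79  75  77  72  73
  72  71  73  75  82  86  89  88  87  92  93  94  73  53  52  53  53  55
  55  58]
```

Request:
send_rows(motion=[{"x": 0,"y": 0,"z": 3,"rx": 0,"ry": 0,"rz": 0,"jaw": 5},{"x": 0,"y": 0,"z": 3,"rx": 0,"ry": 0,"rz": 0,"jaw": 5},{"x": 0,"y": 0,"z": 2.5,"rx": 0,"ry": 0,"rz": 0,"jaw": 5},{"x": 0,"y": 0,"z": 1.6,"rx": 0,"ry": 0,"rz": 0,"jaw": 4},{"x": 0,"y": 0,"z": 0.8,"rx": 0,"ry": 0,"rz": 0,"jaw": 4}])

```text
clock: 10.95
tool_pos: [0.5547, -0.0419, 0.0164]
eef_rot: [0.782, 0.623, -0.001, 0.0]
contact_force: [0.1, -0.4, -0.1]
opening: 0.454
finger_force: 0.0
```

Request:
send_rows(motion=[{"x": 0,"y": 0,"z": 0,"rx": 0,"ry": 0,"rz": 0,"jaw": 1},{"x": 0,"y": 0,"z": 0,"rx": 0,"ry": 0,"rz": 0,"jaw": 1},{"x": 0,"y": 0,"z": 0,"rx": 0,"ry": 0,"rz": 0,"jaw": 1},{"x": 0,"y": 0,"z": 0,"rx": 0,"ry": 0,"rz": 0,"jaw": 1},{"x": 0,"y": 0,"z": 0,"rx": 0,"ry": 0,"rz": 0,"jaw": 1}], grip_force=30)

```text
clock: 11.45
tool_pos: [0.5556, -0.0419, 0.0177]
eef_rot: [0.782, 0.623, 0.001, 0.001]
contact_force: [-0.3, -0.1, 6.0]
opening: 0.167
finger_force: 30.0
```

Request:
send_rows(motion=[{"x": 0,"y": 0,"z": -2,"rx": 0,"ry": 0,"rz": 0,"jaw": 1},{"x": 0,"y": 0,"z": -4.5,"rx": 0,"ry": 0,"rz": 0,"jaw": 1},{"x": 0,"y": 0,"z": -4.5,"rx": 0,"ry": 0,"rz": 0,"jaw": 1},{"x": 0,"y": 0,"z": -4.5,"rx": 0,"ry": 0,"rz": 0,"jaw": 1},{"x": 0,"y": 0,"z": -4.5,"rx": 0,"ry": 0,"rz": 0,"jaw": 1}])

```text
clock: 11.95
tool_pos: [0.5544, -0.042, 0.2185]
eef_rot: [0.782, 0.623, -0.0, -0.0]
contact_force: [1.5, -0.5, -1.8]
opening: 0.166
finger_force: 30.0
```

```bash
python3 - <<'E'
from h import *
st()
c=np.array([.506,.380]);a=np.radians(37-90);x=np.array([np.cos(a),np.sin(a)]);y=np.array([-x[1],x[0]])
p=c-.017*x-.001*y;print(p)
to([p[0],p[1],.22],a)
E
```

```text
t 11.95 p [ 0.5544 -0.042   0.2185] x [ 0.224  0.975 -0.   ] y [ 0.975 -0.224 -0.   ] z [-0.001 -0.    -1.   ] F [ 1.5 -0.5 -1.8] op 0.166 ff 29.961377531290054 q [ 0.22  0.66 -0.38  1.8   0.34  0.75 -0.56]
[0.49497051 0.39297499]
shift cm [ 41.06 -15.53  -0.15]
rot [-0.     0.     0.699]
rot [-0.    -0.    -2.443]
```

Request:
send_rows(motion=[{"x": 3.3,"y": -1.2,"z": 0,"rx": 0,"ry": 0,"rz": 0,"jaw": 1},{"x": 4.2,"y": -1.6,"z": 0,"rx": 0,"ry": 0,"rz": 0,"jaw": 1},{"x": 4.2,"y": -1.6,"z": 0,"rx": 0,"ry": 0,"rz": 0,"jaw": 1},{"x": 4.2,"y": -1.6,"z": 0,"rx": 0,"ry": 0,"rz": 0,"jaw": 1},{"x": 4.2,"y": -1.6,"z": 0,"rx": 0,"ry": 0,"rz": 0,"jaw": 1}])

```text
clock: 12.45
tool_pos: [0.5253, 0.1725, 0.2168]
eef_rot: [0.782, 0.623, -0.0, 0.0]
contact_force: [0.9, 0.9, 0.1]
opening: 0.168
finger_force: 30.0
```

Request:
send_rows(motion=[{"x": 4.2,"y": -1.6,"z": 0,"rx": 0,"ry": 0,"rz": 0,"jaw": 1},{"x": 4.2,"y": -1.6,"z": 0,"rx": 0,"ry": 0,"rz": 0,"jaw": 1},{"x": 4.2,"y": -1.6,"z": 0,"rx": 0,"ry": 0,"rz": 0,"jaw": 1},{"x": 4.2,"y": -1.6,"z": 0,"rx": 0,"ry": 0,"rz": 0,"jaw": 1},{"x": 4.16,"y": -1.53,"z": 0,"rx": 0,"ry": 0,"rz": 0,"jaw": 1}])

```text
clock: 12.95
tool_pos: [0.4948, 0.3947, 0.2166]
eef_rot: [0.782, 0.623, -0.0, 0.0]
contact_force: [0.7, 0.1, -1.4]
opening: 0.166
finger_force: 30.0
```

Request:
send_rows(motion=[{"x": 0,"y": 0,"z": 0,"rx": 0,"ry": 0,"rz": 0.14,"jaw": 1},{"x": 0,"y": 0,"z": 0,"rx": 0,"ry": 0,"rz": 0.14,"jaw": 1},{"x": 0,"y": 0,"z": 0,"rx": 0,"ry": 0,"rz": 0.14,"jaw": 1},{"x": 0,"y": 0,"z": 0,"rx": 0,"ry": 0,"rz": 0.14,"jaw": 1},{"x": 0,"y": 0,"z": 0,"rx": 0,"ry": 0,"rz": 0.14,"jaw": 1}])

```text
clock: 13.45
tool_pos: [0.4953, 0.3929, 0.2165]
eef_rot: [0.949, 0.314, -0.0, 0.0]
contact_force: [-0.7, 0.2, -0.8]
opening: 0.168
finger_force: 30.0
```

```bash
python3 - <<'E'
from h import *
s=snap('wrist','w6');st()
hsv=cv2.cvtColor(s['img'],cv2.COLOR_RGB2HSV);H,S,V=cv2.split(hsv)
m=((H>100)&(H<125)&(S>150)).astype(np.uint8)
for c in sorted(cv2.findContours(m,cv2.RETR_EXTERNAL,cv2.CHAIN_APPROX_NONE)[0],key=cv2.contourArea)[-2:]:
    r=cv2.minAreaRect((w(s,c[:,0].astype(float),.04)[:,:2]*1000).astype(np.float32));print(r,np.round(c[:,0].min(0)),c[:,0].max(0))
to([.495,.393,.054],np.radians(-53))
E
```

```text
t 13.5 p [0.4952 0.3931 0.2165] x [ 0.805  0.593 -0.001] y [ 0.593 -0.805  0.   ] z [-0.    -0.001 -1.   ] F [ 0.1  0.4 -1.1] op 0.166 ff 29.961181730031967 q [-0.68  0.73 -0.11  1.58  0.1   0.84 -1.77]
((472.46417236328125, 295.6806945800781), (53.04094696044922, 71.79219055175781), 33.20627212524414) [350 265] [421 314]
((508.5030517578125, 384.3468933105469), (83.46475219726562, 80.3619613647461), 35.57686233520508) [294 167] [382 254]
shift cm [-1.000e-02 -1.000e-02  1.625e+01]
rot [ 0.     0.001 -0.011]
rot [ 1.00e-03 -0.00e+00  3.13e+00]
```

Request:
send_rows(motion=[{"x": 0,"y": 0,"z": 3,"rx": 0,"ry": 0,"rz": 0,"jaw": 1},{"x": 0,"y": 0,"z": 4,"rx": 0,"ry": 0,"rz": 0,"jaw": 1},{"x": 0,"y": 0,"z": 4,"rx": 0,"ry": 0,"rz": 0,"jaw": 1},{"x": 0,"y": 0,"z": 3,"rx": 0,"ry": 0,"rz": 0,"jaw": 1},{"x": 0,"y": 0,"z": 2.2,"rx": 0,"ry": 0,"rz": 0,"jaw": 1}])

```text
clock: 14.0
tool_pos: [0.4944, 0.3923, 0.0523]
eef_rot: [0.948, 0.318, -0.002, 0.0]
contact_force: [-0.3, -0.1, -0.2]
opening: 0.166
finger_force: 30.0
```

Request:
send_rows(motion=[{"x": 0,"y": 0,"z": 0,"rx": 0,"ry": 0,"rz": 0,"jaw": 1},{"x": 0,"y": 0,"z": 0,"rx": 0,"ry": 0,"rz": 0,"jaw": 1},{"x": 0,"y": 0,"z": 0,"rx": 0,"ry": 0,"rz": 0,"jaw": 3.2},{"x": 0,"y": 0,"z": 0,"rx": 0,"ry": 0,"rz": 0,"jaw": 3.2},{"x": 0,"y": 0,"z": 0,"rx": 0,"ry": 0,"rz": 0,"jaw": 3.2}])

```text
clock: 14.5
tool_pos: [0.4963, 0.3937, 0.056]
eef_rot: [0.948, 0.317, 0.001, -0.0]
contact_force: [0.1, -0.2, -0.3]
opening: 0.363
finger_force: 0.0
```

Request:
send_rows(motion=[{"x": 0,"y": 0,"z": -2,"rx": 0,"ry": 0,"rz": 0,"jaw": 3.2},{"x": 0,"y": 0,"z": -4,"rx": 0,"ry": 0,"rz": 0,"jaw": 3.2},{"x": 0,"y": 0,"z": -4,"rx": 0,"ry": 0,"rz": 0,"jaw": 4},{"x": 0,"y": 0,"z": -4,"rx": 0,"ry": 0,"rz": 0,"jaw": 4},{"x": 0,"y": 0,"z": -4,"rx": 0,"ry": 0,"rz": 0,"jaw": 4}])

```text
clock: 15.0
tool_pos: [0.4956, 0.3931, 0.2371]
eef_rot: [0.948, 0.317, 0.0, -0.0]
contact_force: [0.5, -0.3, -0.7]
opening: 0.453
finger_force: 0.0
```

```bash
python3 - <<'E'
from h import *
s=snap('wrist','w7');st()
hsv=cv2.cvtColor(s['img'],cv2.COLOR_RGB2HSV);H,S,V=cv2.split(hsv)
# non-blue blobs inside bin
m=((H>95)&(H<130)&(S>110)).astype(np.uint8)
c=max(cv2.findContours(m,cv2.RETR_EXTERNAL,cv2.CHAIN_APPROX_NONE)[0],key=cv2.contourArea)
hull=np.zeros_like(m);cv2.fillPoly(hull,[cv2.convexHull(c)],1)
n=cv2.morphologyEx(hull&(1-m),cv2.MORPH_OPEN,np.ones((3,3)))
ctr=np.array([.507,.381]);a=np.radians(-53);x=np.array([np.cos(a),np.sin(a)]);y=np.array([-x[1],x[0]])
for c in cv2.findContours(n,cv2.RETR_EXTERNAL,cv2.CHAIN_APPROX_NONE)[0]:
    if cv2.contourArea(c)<80: continue
    P=w(s,c[:,0].astype(float),.018)[:,:2]-ctr;Q=1000*np.c_[P@x,P@y];r=cv2.minAreaRect(Q.astype(np.float32));print(np.round(r[0]),np.round(r[1]),r[2],Q.min(0).round(),Q.max(0).round())
print('to punch');to([.455,.007,.2])
E
```

```text
t 15.05 p [0.4986 0.3957 0.2442] x [0.799 0.601 0.013] y [ 0.601 -0.799 -0.001] z [ 0.01   0.009 -1.   ] F [ 1.3 -0.1  3.7] op 0.455 ff 0.0 q [-0.68  0.7  -0.12  1.55  0.1   0.88 -1.76]
[-20.  -5.] [55. 27.] 89.91683197021484 [-34. -32.] [-6. 22.]
[15.  2.] [45. 24.] 89.97118377685547 [  3. -21.] [27. 24.]
to punch
shift cm [-26.89  28.46   4.04]
```

```bash
cat > rest.py <<'E'
from h import *
M=np.array([[x,y] for y in (45,-45) for x in (52,12,-12,-52)])/1000.
def fit(W):
    a=M-M.mean(0);b=W-W.mean(0);th=np.arctan2((a[:,0]*b[:,1]-a[:,1]*b[:,0]).sum(),(a*b).sum())
    c,s=np.cos(th),np.sin(th);Rm=np.array([[c,-s],[s,c]]);t=W.mean(0)-Rm@M.mean(0)
    print('rest',t.round(4),'yaw',np.degrees(th).round(2),'res mm',np.round(1000*(W-(M@Rm.T+t)),1).tolist())
    print('free',(t+Rm@[.032,0]).round(4));return t,Rm
if __name__=='__main__':
    s=load('top')
    p=np.array([[548,188],[546,267],[546,314],[543,393],[721,198],[720,275],[721,322],[720,401]])/3.8+[310,220]-.4
    fit(w(s,p,.038)[:,:2])
    e=np.array([[43,245],[362,320]])/3.8+[310,220]
    print('punch ends',w(s,e,.010).round(4))
    print('vise',[w(s,[[507,362],[520,330],[560,325]],z).round(3).tolist() for z in (0,.1,.15)])
E
python3 rest.py; python3 - <<'E'
from h import *
st();to([.455,.007,.2],np.radians(-15))
E
```

```text
rest [ 0.4408 -0.2096] yaw -4.34 res mm [[-0.1, -0.2], [-0.4, 0.3], [-0.2, -0.1], [0.2, 0.6], [-0.4, -0.3], [0.1, 0.2], [0.2, -0.3], [0.5, -0.1]]
free [ 0.4728 -0.212 ]
punch ends [[ 0.4737  0.0892  0.01  ]
 [ 0.4317 -0.0757  0.01  ]]
vise [[[0.313, -0.276, 0.0], [0.375, -0.307, 0.0], [0.382, -0.392, 0.0]], [[0.321, -0.238, 0.1], [0.376, -0.266, 0.1], [0.383, -0.342, 0.1]], [[0.325, -0.22, 0.15], [0.377, -0.245, 0.15], [0.383, -0.317, 0.15]]]
t 15.05 p [0.4986 0.3957 0.2442] x [0.799 0.601 0.013] y [ 0.601 -0.799 -0.001] z [ 0.01   0.009 -1.   ] F [ 1.3 -0.1  3.7] op 0.455 ff 0.0 q [-0.68  0.7  -0.12  1.55  0.1   0.88 -1.76]
shift cm [-26.89  28.46   4.04]
rot [ 0.003 -0.013 -0.665]
rot [-0.017 -0.004  2.477]
```

Request:
send_rows(motion=[{"x": -2.5,"y": 2.6,"z": 0,"rx": 0,"ry": 0,"rz": 0,"jaw": 5},{"x": -3.3,"y": 3.5,"z": 0,"rx": 0,"ry": 0,"rz": 0,"jaw": 5},{"x": -3.3,"y": 3.5,"z": 0,"rx": 0,"ry": 0,"rz": 0,"jaw": 5},{"x": -3.3,"y": 3.5,"z": 0,"rx": 0,"ry": 0,"rz": 0,"jaw": 5},{"x": -3.3,"y": 3.5,"z": 0,"rx": 0,"ry": 0,"rz": 0,"jaw": 5}])

```text
clock: 15.55
tool_pos: [0.4696, 0.1644, 0.2353]
eef_rot: [0.948, 0.317, 0.001, 0.0]
contact_force: [1.8, -1.0, -0.1]
opening: 0.57
finger_force: 0.0
```

Request:
send_rows(motion=[{"x": -3.3,"y": 3.5,"z": 0,"rx": 0,"ry": 0,"rz": 0,"jaw": 5},{"x": -3.3,"y": 3.5,"z": 0,"rx": 0,"ry": 0,"rz": 0,"jaw": 5},{"x": -3.3,"y": 3.5,"z": 0,"rx": 0,"ry": 0,"rz": -0.1,"jaw": 5},{"x": 0,"y": 0,"z": 0,"rx": 0,"ry": 0,"rz": -0.14,"jaw": 5},{"x": 0,"y": 0,"z": 0,"rx": 0,"ry": 0,"rz": -0.14,"jaw": 5}])

```text
clock: 16.05
tool_pos: [0.4539, 0.0205, 0.2353]
eef_rot: [0.871, 0.491, 0.0, 0.001]
contact_force: [0.2, 0.5, 0.1]
opening: 0.57
finger_force: 0.0
```

Request:
send_rows(motion=[{"x": 0,"y": 0,"z": 0,"rx": 0,"ry": 0,"rz": -0.14,"jaw": 5},{"x": 0,"y": 0,"z": 0,"rx": 0,"ry": 0,"rz": -0.14,"jaw": 5},{"x": 0,"y": 0,"z": 0,"rx": 0,"ry": 0,"rz": 0,"jaw": 5},{"x": 0,"y": 0,"z": 0,"rx": 0,"ry": 0,"rz": 0,"jaw": 5},{"x": 0,"y": 0,"z": 0,"rx": 0,"ry": 0,"rz": 0,"jaw": 5}])

```text
clock: 16.55
tool_pos: [0.454, 0.0227, 0.2349]
eef_rot: [0.795, 0.606, 0.0, 0.0]
contact_force: [0.3, 0.0, -0.3]
opening: 0.568
finger_force: 0.0
```

```bash
python3 - <<'E'
from h import *
s=snap('wrist','w8');st()
hsv=cv2.cvtColor(s['img'],cv2.COLOR_RGB2HSV);H,S,V=cv2.split(hsv)
m=((S<50)&(V>130)).astype(np.uint8);m[300:]=0
for c in sorted(cv2.findContours(m,cv2.RETR_EXTERNAL,cv2.CHAIN_APPROX_NONE)[0],key=cv2.contourArea)[-4:]:
    r=cv2.minAreaRect((w(s,c[:,0].astype(float),.012)[:,:2]*1000).astype(np.float32));print(np.round(cv2.boxPoints(r)).tolist(),r,c[:,0].min(0),c[:,0].max(0))
print(proj(s,[[.4325,-.077,.012],[.4775,.091,.012]]))
E
```

```text
t 16.6 p [0.454  0.0228 0.2348] x [ 0.264  0.964 -0.   ] y [ 0.964 -0.264  0.   ] z [ 0. -0. -1.] F [0.4 0.9 0.4] op 0.565 ff 0.0 q [ 0.09  0.51 -0.37  2.07  0.32  0.61 -0.76]
[[92.0, 87.0], [148.0, 52.0], [195.0, 129.0], [139.0, 163.0]] ((143.49331665039062, 107.72065734863281), (89.88029479980469, 66.20709228515625), 58.678321838378906) [  0 161] [ 57 252]
[[352.0, 147.0], [458.0, 25.0], [509.0, 69.0], [403.0, 191.0]] ((430.4854736328125, 108.2780532836914), (67.11125946044922, 161.52719116210938), 41.04087829589844) [203  62] [341 201]
[[160.0, 61.0], [298.0, -65.0], [505.0, 161.0], [367.0, 287.0]] ((332.86724853515625, 111.27030181884766), (306.4053955078125, 187.0205078125), 47.55447006225586) [66  0] [254 295]
[[472.0, -155.0], [791.0, -180.0], [811.0, 79.0], [493.0, 104.0]] ((641.8499755859375, -37.91554260253906), (260.5435485839844, 319.4134216308594), 85.52027893066406) [337  63] [639 299]
[[325.97317816 293.17120158]
 [325.45459286 137.89184319]]
```

```bash
python3 - <<'E'
from h import *
s=load('w8');g=cv2.cvtColor(s['img'],cv2.COLOR_RGB2GRAY).astype(int)
for v in range(150,300,20): print(v,g[v,300:352:2])
print('col',g[124:152:2,325],g[270:330:3,325])
E
```

```text
150 [135 133 132 131 130 132 136 136 170 226 237 255 255 255 200 198 137 118
 119 120 121 120 120 120 117 114]
170 [100 101 102 108 110 110 110 108 123 199 197 241 243 241 199 189 135  98
  98 100 101 105 114 113 111 109]
190 [ 99 100  97  97  98 100  99 100 111 211 206 238 242 244 223 206 166  61
  50  52  51  48  49  49  49  50]
210 [ 49  50  50  49  49  50  48  50  50 111 117 125 123 125 127 114  96  52
  51  53  53  57  53  54  53  50]
230 [ 51  49  53  52  53  56  57  57  56  95 124 125 126 124 127 122 114  50
  51  51  50  51  50  51  48  52]
250 [ 59  60  56  55  54  53  53  52  50  78 113 118 117 118 118 119 118  63
  65  68  69  69  70  68  69  71]
270 [ 60  61  60  58  59  57  56  64  78 114 170 169 170 169 171 169 169  71
  76  78  80  80  79  77  77  77]
290 [ 65  64  64  67  68  66  67  67  72 110 141 137 135 140 139 118 117  92
  71  69  88 116 115 116 113 115]
col [109 113 112 113 113 113 114 120 170 251 255 255 255 255] [169 171 169 169 171 172 174  91  79  76  67  66  87 122 131 124 115 113
 111  44]
```

```bash
python3 - <<'E'
from h import *
s=load('w8')
for z in (.008,.014):
    e=w(s,[[325,140.3],[325.5,290.5]],z);print(e.round(4),e.mean(0).round(4),ang(e[0]-e[1]),np.linalg.norm(e[0]-e[1]))
e=w(s,[[325,140.3],[325.5,290.5]],.011);m=e.mean(0)
to([m[0],m[1],.015],np.radians(ang(e[0]-e[1])-90))
E
```

```text
[[ 0.4765  0.0887  0.008 ]
 [ 0.4324 -0.0755  0.008 ]] [0.4544 0.0066 0.008 ] 74.98092379160256 0.16999871815090428
[[ 0.4764  0.0889  0.014 ]
 [ 0.4331 -0.0726  0.014 ]] [0.4548 0.0082 0.014 ] 74.98092379160256 0.16718051294934283
shift cm [-1.46  0.46 21.98]
rot [ 0.     0.    -0.006]
rot [ 0.000e+00 -1.000e-03  3.136e+00]
```

```bash
python3 - <<'E'
from h import *
t=load('top');sc=load('scene')
for px in ([522,324],[540,322],[519,345]):
    for z in (0.02,.05,.08,.1,.12,.15): 
        P=w(t,[px],z)[0];print(px,z,P.round(3),proj(sc,P).round(0))
hsv=cv2.cvtColor(t['img'],cv2.COLOR_RGB2HSV);H,S,V=cv2.split(hsv)
m=((H>60)&(H<90)&(S>60)).astype(np.uint8);m[:,:495]=0
c=max(cv2.findContours(m,cv2.RETR_EXTERNAL,cv2.CHAIN_APPROX_NONE)[0],key=cv2.contourArea);print('green',cv2.approxPolyDP(c,4,True)[:,0].tolist())
H,S,V=cv2.split(cv2.cvtColor(sc['img'],cv2.COLOR_RGB2HSV));m=((H>60)&(H<90)&(S>60)).astype(np.uint8);m[:,:470]=0;m[:140]=0;m[250:]=0;m[:,575:]=0
c=max(cv2.findContours(m,cv2.RETR_EXTERNAL,cv2.CHAIN_APPROX_NONE)[0],key=cv2.contourArea);print('green scene',cv2.approxPolyDP(c,3,True)[:,0].tolist())
g=t['img'].min(2);m=((g>130)).astype(np.uint8);m[:,:285]=0;m[:,345:]=0;m[:315]=0;m[370:]=0
c=max(cv2.findContours(m,cv2.RETR_EXTERNAL,cv2.CHAIN_APPROX_NONE)[0],key=cv2.contourArea);P=w(t,c[:,0].astype(float),.077)[:,:2].astype(np.float32)*1000;print('mug',cv2.minEnclosingCircle(P),P.min(0),P.max(0))
a=sc['img'][150:350,330:590];cv2.imwrite('pics/c5.png',cv2.resize(a,None,fx=3,fy=3,interpolation=cv2.INTER_CUBIC)[:,:,::-1])
E
```

```text
[522, 324] 0.02 [ 0.387 -0.304  0.02 ] [[484. 211.]]
[522, 324] 0.05 [ 0.387 -0.291  0.05 ] [[483. 202.]]
[522, 324] 0.08 [ 0.387 -0.279  0.08 ] [[483. 194.]]
[522, 324] 0.1 [ 0.387 -0.27   0.1  ] [[483. 187.]]
[522, 324] 0.12 [ 0.387 -0.262  0.12 ] [[483. 181.]]
[522, 324] 0.15 [ 0.387 -0.25   0.15 ] [[482. 171.]]
[540, 322] 0.02 [ 0.389 -0.341  0.02 ] [[490. 204.]]
[540, 322] 0.05 [ 0.389 -0.327  0.05 ] [[490. 196.]]
[540, 322] 0.08 [ 0.389 -0.313  0.08 ] [[490. 187.]]
[540, 322] 0.1 [ 0.389 -0.304  0.1  ] [[489. 181.]]
[540, 322] 0.12 [ 0.389 -0.295  0.12 ] [[489. 175.]]
[540, 322] 0.15 [ 0.389 -0.281  0.15 ] [[489. 166.]]
[519, 345] 0.02 [ 0.346 -0.295  0.02 ] [[497. 219.]]
[519, 345] 0.05 [ 0.348 -0.283  0.05 ] [[497. 210.]]
[519, 345] 0.08 [ 0.349 -0.27   0.08 ] [[496. 201.]]
[519, 345] 0.1 [ 0.35  -0.262  0.1  ] [[496. 195.]]
[519, 345] 0.12 [ 0.351 -0.254  0.12 ] [[496. 188.]]
[519, 345] 0.15 [ 0.352 -0.242  0.15 ] [[495. 178.]]
green [[527, 374], [534, 379], [527, 384], [532, 386], [538, 376]]
green scene [[533, 219], [523, 224], [502, 222], [525, 225]]
mug ((359.527587890625, 106.95536804199219), 48.27250671386719) [325.595     58.935318] [397.29465 154.86864]
```

Request:
send_rows(motion=[{"x": -2.2,"y": 0.23,"z": 1,"rx": 0,"ry": 0,"rz": 0,"jaw": 5},{"x": -2.1,"y": 0.23,"z": 3,"rx": 0,"ry": 0,"rz": -0.006,"jaw": 5},{"x": 0,"y": 0,"z": 4,"rx": 0,"ry": 0,"rz": 0,"jaw": 5},{"x": 0,"y": 0,"z": 4,"rx": 0,"ry": 0,"rz": 0,"jaw": 5},{"x": 0,"y": 0,"z": 4,"rx": 0,"ry": 0,"rz": 0,"jaw": 5}])

```text
clock: 17.1
tool_pos: [0.4477, -0.0202, 0.0737]
eef_rot: [0.793, 0.609, 0.001, 0.001]
contact_force: [0.6, 0.4, -0.2]
opening: 0.569
finger_force: 0.0
```

Request:
send_rows(motion=[{"x": 0,"y": 0,"z": 2.5,"rx": 0,"ry": 0,"rz": 0,"jaw": 5},{"x": 0,"y": 0,"z": 2,"rx": 0,"ry": 0,"rz": 0,"jaw": 5},{"x": 0,"y": 0,"z": 1,"rx": 0,"ry": 0,"rz": 0,"jaw": 5},{"x": 0,"y": 0,"z": 0.5,"rx": 0,"ry": 0,"rz": 0,"jaw": 5},{"x": 0,"y": 0,"z": 0,"rx": 0,"ry": 0,"rz": 0,"jaw": 5}])

```text
clock: 17.6
tool_pos: [0.4495, -0.0206, 0.0301]
eef_rot: [0.792, 0.61, -0.003, -0.001]
contact_force: [-0.3, 0.2, 0.5]
opening: 0.565
finger_force: 0.0
```

Request:
send_rows(motion=[{"x": 0,"y": 0,"z": 0,"rx": 0,"ry": 0,"rz": 0,"jaw": 1},{"x": 0,"y": 0,"z": 0,"rx": 0,"ry": 0,"rz": 0,"jaw": 1},{"x": 0,"y": 0,"z": 0,"rx": 0,"ry": 0,"rz": 0,"jaw": 1},{"x": 0,"y": 0,"z": 0,"rx": 0,"ry": 0,"rz": 0,"jaw": 1},{"x": 0,"y": 0,"z": 0,"rx": 0,"ry": 0,"rz": 0,"jaw": 1}], grip_force=45)

```text
clock: 18.1
tool_pos: [0.4495, -0.0208, 0.0308]
eef_rot: [0.793, 0.609, -0.002, -0.001]
contact_force: [-1.0, -0.1, 1.0]
opening: 0.14
finger_force: 0.0
```

```bash
python3 - <<'E'
from h import *
st()
P=np.array([.5,-.05])-.028*np.array([np.sin(np.radians(4.3)),np.cos(np.radians(4.3))]);print(P)
to([P[0],P[1],.06],np.radians(-4.3))
E
```

```text
t 18.1 p [ 0.4495 -0.0208  0.0308] x [ 0.257  0.966 -0.003] y [ 0.966 -0.257 -0.004] z [-0.005 -0.002 -1.   ] F [-1.  -0.1  1. ] op 0.14 ff 0.0 q [-0.03  0.91 -0.05  2.22  1.22  0.05 -1.54]
[ 0.4979006  -0.07792118]
shift cm [-4.28  6.14 -2.94]
rot [-0.004  0.003 -0.185]
rot [0.004 0.006 2.957]
```

Request:
send_rows(motion=[{"x": 0,"y": 0,"z": 0,"rx": 0,"ry": 0,"rz": 0,"jaw": 5},{"x": 0,"y": 0,"z": 0,"rx": 0,"ry": 0,"rz": 0,"jaw": 5},{"x": 0,"y": 0,"z": 0,"rx": 0,"ry": 0,"rz": 0,"jaw": 5},{"x": 0,"y": 0,"z": 0,"rx": 0,"ry": 0,"rz": 0,"jaw": 5},{"x": 0,"y": 0,"z": 0,"rx": 0,"ry": 0,"rz": 0,"jaw": 5}])

```text
clock: 18.6
tool_pos: [0.4494, -0.0208, 0.0306]
eef_rot: [0.793, 0.61, -0.003, -0.001]
contact_force: [-0.2, 0.1, 0.4]
opening: 0.561
finger_force: 0.0
```

Request:
send_rows(motion=[{"x": 0,"y": 0,"z": 0.3,"rx": 0,"ry": 0,"rz": 0,"jaw": 5},{"x": 0,"y": 0,"z": 0.3,"rx": 0,"ry": 0,"rz": 0,"jaw": 5},{"x": 0,"y": 0,"z": 0.3,"rx": 0,"ry": 0,"rz": 0,"jaw": 5},{"x": 0,"y": 0,"z": 0.3,"rx": 0,"ry": 0,"rz": 0,"jaw": 5},{"x": 0,"y": 0,"z": 0,"rx": 0,"ry": 0,"rz": 0,"jaw": 5}])

```text
clock: 19.1
tool_pos: [0.4491, -0.021, 0.0183]
eef_rot: [0.793, 0.609, -0.003, -0.001]
contact_force: [0.5, 0.4, -0.4]
opening: 0.567
finger_force: 0.0
```

```bash
python3 - <<'E'
from h import *
st();to([.4473,-.0197,.015],np.radians(-15))
E
```

```text
t 19.1 p [ 0.4491 -0.021   0.0183] x [ 0.257  0.966 -0.003] y [ 0.966 -0.257 -0.005] z [-0.005 -0.001 -1.   ] F [ 0.5  0.4 -0.4] op 0.567 ff 0.0 q [ 0.03  0.94 -0.14  2.22  1.6   0.12 -1.91]
shift cm [ 0.08 -0.21  0.33]
rot [-0.005  0.003  0.001]
rot [-0.004 -0.008 -3.14 ]
```

Request:
send_rows(motion=[{"x": 0,"y": -0.2,"z": 0.2,"rx": 0,"ry": 0,"rz": 0,"jaw": 5},{"x": 0,"y": 0,"z": 0.15,"rx": 0,"ry": 0,"rz": 0,"jaw": 5},{"x": 0,"y": 0,"z": 0,"rx": 0,"ry": 0,"rz": 0,"jaw": 1},{"x": 0,"y": 0,"z": 0,"rx": 0,"ry": 0,"rz": 0,"jaw": 1},{"x": 0,"y": 0,"z": 0,"rx": 0,"ry": 0,"rz": 0,"jaw": 1}], grip_force=45)

```text
clock: 19.6
tool_pos: [0.4475, -0.0203, 0.0152]
eef_rot: [0.793, 0.61, -0.003, -0.001]
contact_force: [0.1, -0.2, -0.1]
opening: 0.317
finger_force: 0.0
```

Request:
send_rows(motion=[{"x": 0,"y": 0,"z": 0,"rx": 0,"ry": 0,"rz": 0,"jaw": 1},{"x": 0,"y": 0,"z": 0,"rx": 0,"ry": 0,"rz": 0,"jaw": 1},{"x": 0,"y": 0,"z": 0,"rx": 0,"ry": 0,"rz": 0,"jaw": 1},{"x": 0,"y": 0,"z": 0,"rx": 0,"ry": 0,"rz": 0,"jaw": 1},{"x": 0,"y": 0,"z": -0.5,"rx": 0,"ry": 0,"rz": 0,"jaw": 1}])

```text
clock: 20.1
tool_pos: [0.4471, -0.0205, 0.0197]
eef_rot: [0.793, 0.609, -0.003, -0.001]
contact_force: [0.2, -0.2, -1.3]
opening: 0.191
finger_force: 45.0
```

```bash
python3 - <<'E'
from h import *
st();to([.498,-.078,.06],np.radians(-4.3))
E
```

```text
t 20.1 p [ 0.4471 -0.0205  0.0197] x [ 0.257  0.966 -0.003] y [ 0.966 -0.257 -0.005] z [-0.006 -0.002 -1.   ] F [ 0.2 -0.2 -1.3] op 0.191 ff 44.98035594820976 q [ 0.04  0.94 -0.16  2.22  1.61  0.13 -1.92]
shift cm [-4.26  6.38 -4.05]
rot [-0.005  0.003 -0.185]
rot [0.004 0.008 2.956]
```

Request:
send_rows(motion=[{"x": 0,"y": 0.3,"z": -0.8,"rx": 0,"ry": 0,"rz": 0,"jaw": 1},{"x": 0,"y": 0.8,"z": -0.8,"rx": 0,"ry": 0,"rz": 0,"jaw": 1},{"x": 0,"y": 0.8,"z": -0.8,"rx": 0,"ry": 0,"rz": 0,"jaw": 1},{"x": 0,"y": 0.8,"z": -0.8,"rx": 0,"ry": 0,"rz": 0,"jaw": 1},{"x": 0,"y": 0.8,"z": -0.8,"rx": 0,"ry": 0,"rz": 0,"jaw": 1}])

```text
clock: 20.6
tool_pos: [0.4805, -0.0296, 0.0591]
eef_rot: [0.793, 0.609, -0.004, -0.001]
contact_force: [0.7, 0.0, -1.2]
opening: 0.188
finger_force: 45.0
```

Request:
send_rows(motion=[{"x": -1,"y": 0.8,"z": 0,"rx": 0,"ry": 0,"rz": 0,"jaw": 1},{"x": -1,"y": 0.8,"z": 0,"rx": 0,"ry": 0,"rz": 0,"jaw": 1},{"x": -1,"y": 0.8,"z": 0,"rx": 0,"ry": 0,"rz": 0,"jaw": 1},{"x": -1,"y": 0.8,"z": 0,"rx": 0,"ry": 0,"rz": -0.09,"jaw": 1},{"x": -0.3,"y": 0.4,"z": 0,"rx": 0,"ry": 0,"rz": -0.09,"jaw": 1}])

```text
clock: 21.1
tool_pos: [0.5044, -0.0819, 0.0584]
eef_rot: [0.734, 0.679, -0.004, -0.001]
contact_force: [-0.1, -0.2, -1.5]
opening: 0.189
finger_force: 45.0
```

```bash
python3 - <<'E'
from h import *
snap('wrist','w9');st();to([.498,-.078,.0155],np.radians(-4.3))
E
```

```text
t 21.15 p [ 0.5049 -0.0821  0.0584] x [ 0.076  0.997 -0.004] y [ 0.997 -0.076 -0.007] z [-0.007 -0.004 -1.   ] F [ 0.7 -0.5 -2.3] op 0.193 ff 44.97880160808563 q [ 0.38  0.92 -0.52  2.02  1.01  0.5  -0.98]
shift cm [ 0.37 -0.69  4.29]
rot [-0.007  0.004 -0.001]
rot [0.007 0.011 3.141]
```

Request:
send_rows(motion=[{"x": 0,"y": 0,"z": 1.5,"rx": -0.007,"ry": 0.004,"rz": 0,"jaw": 1},{"x": 0,"y": 0,"z": 1.5,"rx": 0,"ry": 0,"rz": 0,"jaw": 1},{"x": 0,"y": 0,"z": 0.8,"rx": 0,"ry": 0,"rz": 0,"jaw": 1},{"x": 0,"y": 0,"z": 0.45,"rx": 0,"ry": 0,"rz": 0,"jaw": 1},{"x": 0,"y": 0,"z": 0,"rx": 0,"ry": 0,"rz": 0,"jaw": 1}])

```text
clock: 21.65
tool_pos: [0.5043, -0.0795, 0.016]
eef_rot: [0.735, 0.678, 0.0, -0.0]
contact_force: [0.2, -1.3, -1.0]
opening: 0.19
finger_force: 45.0
```

Request:
send_rows(motion=[{"x": 0,"y": 0,"z": 0,"rx": 0,"ry": 0,"rz": 0,"jaw": 5},{"x": 0,"y": 0,"z": 0,"rx": 0,"ry": 0,"rz": 0,"jaw": 5},{"x": 0,"y": 0,"z": 0,"rx": 0,"ry": 0,"rz": 0,"jaw": 5},{"x": 0,"y": 0,"z": 0,"rx": 0,"ry": 0,"rz": 0,"jaw": 5},{"x": 0,"y": 0,"z": 0,"rx": 0,"ry": 0,"rz": 0,"jaw": 5}])

```text
clock: 22.15
tool_pos: [0.5047, -0.0798, 0.0165]
eef_rot: [0.735, 0.678, 0.001, -0.0]
contact_force: [0.5, -0.3, 0.1]
opening: 0.566
finger_force: 0.0
```

```bash
python3 - <<'E'
from h import *
st()
s=snap('wrist','w10');t=snap('top','t2')
c=[.507,-.054];u=np.array([.075,.997])
e=[c-.0845*u,c+.0845*u]
for im in (s,t):
    p=proj(im,[[*q,.012] for q in e]);print(p.round(1))
g=t['img'].min(2)
p=proj(t,[[*c,.012]])[0].astype(int)
m=np.zeros_like(g);m[p[1]-25:p[1]+25,p[0]-65:p[0]+65]=1
m=((g>110)&(m>0)).astype(np.uint8)
for k in sorted(cv2.findContours(m,cv2.RETR_EXTERNAL,cv2.CHAIN_APPROX_NONE)[0],key=cv2.contourArea)[-3:]:
    r=cv2.minAreaRect(1000*w(t,k[:,0].astype(float),.012)[:,:2].astype(np.float32));print(r,np.round(cv2.boxPoints(r)).tolist())
a=s['img'];cv2.imwrite('pics/c6.png',np.hstack([a[100:480,220:430],t['img'][200:360,340:520].repeat(2,0).repeat(2,1)[:320,:360] if 0 else cv2.resize(t['img'][210:340,330:520],(555,380))])[:,:,::-1])
E
```

```text
t 22.15 p [ 0.5047 -0.0798  0.0165] x [0.08  0.997 0.001] y [ 0.997 -0.08   0.001] z [ 0.001  0.001 -1.   ] F [ 0.5 -0.3  0.1] op 0.566 ff 0.0 q [ 0.32  0.98 -0.42  2.03  1.13  0.38 -1.1 ]
[[322.9 409.3]
 [321.   41.3]]
[[435.1 268.8]
 [350.6 264. ]]
((547.5989379882812, -66.45602416992188), (1.4145736694335938, 2.9034311771392822), 43.56828308105469) [[546.0, -66.0], [548.0, -68.0], [549.0, -67.0], [547.0, -65.0]]
((509.28155517578125, -7.459606170654297), (85.4385986328125, 17.079843521118164), 86.08169555664062) [[498.0, -49.0], [515.0, -51.0], [521.0, 35.0], [504.0, 36.0]]
```

```bash
python3 - <<'E'
from h import *
s=load('w10');g=cv2.cvtColor(s['img'],cv2.COLOR_RGB2GRAY).astype(int)
print(g[10:70:2,321]);v=70;print(g[v,285:357:3]);print(g[200,285:357:3])
for r in (20,25,30,35,40): print(r,w(s,[[321,r]],.014).round(4))
E
```

```text
[145 146 146 146 145 144 144 143 143 142 142 240 255 255 255 255 255 255
 255 255 255 255 255 255 255 255 255 255 255 255]
[143 143 144 145 195 232 234 239 255 255 255 255 255 255 242 229 228 230
 166 121 120 121 123 125]
[143 142 142 125 124 154 217 217 219 245 239 239 239 241 236 210 210 214
 123 119 116 115 115 116]
20 [[0.5138 0.0367 0.014 ]]
25 [[0.5137 0.0351 0.014 ]]
30 [[0.5136 0.0335 0.014 ]]
35 [[0.5135 0.0318 0.014 ]]
40 [[0.5133 0.0302 0.014 ]]
```

Request:
send_rows(motion=[{"x": 1.2,"y": 0,"z": 0,"rx": 0,"ry": 0,"rz": 0,"jaw": 5},{"x": 1.3,"y": 0,"z": 0,"rx": 0,"ry": 0,"rz": 0,"jaw": 5},{"x": 1.3,"y": 0,"z": 0,"rx": 0,"ry": 0,"rz": 0,"jaw": 5},{"x": 1.1,"y": 0,"z": 0,"rx": 0,"ry": 0,"rz": 0,"jaw": 5},{"x": 0,"y": 0,"z": -0.1,"rx": 0,"ry": 0,"rz": 0,"jaw": 5}])

```text
clock: 22.75
tool_pos: [0.5089, -0.0275, 0.0175]
eef_rot: [0.733, 0.68, 0.002, -0.001]
contact_force: [0.3, -0.6, 0.3]
opening: 0.567
finger_force: 0.0
```

Request:
send_rows(motion=[{"x": 0,"y": 0,"z": 0,"rx": 0,"ry": 0,"rz": 0,"jaw": 1},{"x": 0,"y": 0,"z": 0,"rx": 0,"ry": 0,"rz": 0,"jaw": 1},{"x": 0,"y": 0,"z": 0,"rx": 0,"ry": 0,"rz": 0,"jaw": 1},{"x": 0,"y": 0,"z": 0,"rx": 0,"ry": 0,"rz": 0,"jaw": 1},{"x": 0,"y": 0,"z": 0,"rx": 0,"ry": 0,"rz": 0,"jaw": 1}], grip_force=45)

```text
clock: 23.25
tool_pos: [0.5084, -0.0314, 0.0173]
eef_rot: [0.735, 0.678, 0.0, -0.0]
contact_force: [-0.3, 0.3, -0.3]
opening: 0.182
finger_force: 45.0
```

Request:
send_rows(motion=[{"x": 0,"y": 0,"z": 0,"rx": 0,"ry": 0,"rz": 0,"jaw": 1},{"x": 0,"y": 0,"z": -1,"rx": 0,"ry": 0,"rz": 0,"jaw": 1},{"x": 0,"y": 0,"z": -2,"rx": 0,"ry": 0,"rz": 0,"jaw": 1},{"x": 0,"y": 0,"z": -2,"rx": 0,"ry": 0,"rz": 0,"jaw": 1},{"x": 0,"y": 0,"z": -1.5,"rx": 0,"ry": 0,"rz": 0,"jaw": 1}])

```text
clock: 23.75
tool_pos: [0.5085, -0.0308, 0.0839]
eef_rot: [0.735, 0.678, 0.001, -0.0]
contact_force: [0.3, -0.2, -1.4]
opening: 0.186
finger_force: 45.0
```

```bash
python3 - <<'E'
from h import *
st();to([.4743,-.1921,.09],np.radians(-4.34))
E
```

```text
t 23.75 p [ 0.5085 -0.0308  0.0839] x [0.079 0.997 0.002] y [ 0.997 -0.079  0.001] z [ 0.001  0.002 -1.   ] F [ 0.3 -0.2 -1.4] op 0.186 ff 44.9869327552733 q [ 0.31  0.87 -0.56  2.03  0.95  0.52 -1.04]
shift cm [-16.35  -2.13  -0.64]
rot [ 0.001 -0.002 -0.004]
rot [-3.000e-03 -2.000e-03  3.138e+00]
```

Request:
send_rows(motion=[{"x": -1.5,"y": -0.2,"z": -0.2,"rx": 0,"ry": 0,"rz": 0,"jaw": 1},{"x": -2,"y": -0.3,"z": -0.2,"rx": 0,"ry": 0,"rz": 0,"jaw": 1},{"x": -2,"y": -0.3,"z": -0.2,"rx": 0,"ry": 0,"rz": 0,"jaw": 1},{"x": -2,"y": -0.3,"z": 0,"rx": 0,"ry": 0,"rz": 0,"jaw": 1},{"x": -2,"y": -0.3,"z": 0,"rx": 0,"ry": 0,"rz": 0,"jaw": 1}])

```text
clock: 24.25
tool_pos: [0.4866, -0.1253, 0.0889]
eef_rot: [0.735, 0.678, 0.001, -0.0]
contact_force: [-0.2, 0.1, -0.7]
opening: 0.181
finger_force: 45.0
```

Request:
send_rows(motion=[{"x": -2,"y": -0.3,"z": 0,"rx": 0,"ry": 0,"rz": 0,"jaw": 1},{"x": -2,"y": -0.2,"z": 0,"rx": 0,"ry": 0,"rz": 0,"jaw": 1},{"x": -1.5,"y": -0.1,"z": 0,"rx": 0,"ry": 0,"rz": 0,"jaw": 1},{"x": -1,"y": -0.1,"z": 0,"rx": 0,"ry": 0,"rz": 0,"jaw": 1},{"x": -0.35,"y": 0,"z": 0,"rx": 0,"ry": 0,"rz": 0,"jaw": 1}])

```text
clock: 24.75
tool_pos: [0.474, -0.1934, 0.0884]
eef_rot: [0.735, 0.678, 0.0, -0.0]
contact_force: [0.5, -0.4, -1.2]
opening: 0.18
finger_force: 45.0
```

```bash
python3 - <<'E'
from h import *
from rest import M
st();to([.4743,-.1921,.0415],np.radians(-4.34))
s=snap('wrist','w11');t=snap('top','t3')
th=np.radians(-4.34);Rm=np.array([[np.cos(th),-np.sin(th)],[np.sin(th),np.cos(th)]]);W=M@Rm.T+[.4408,-.2096]
pt=proj(t,np.c_[W,np.full(8,.038)]);ps=proj(s,np.c_[W,np.full(8,.038)]);print(pt.round(1).tolist(),ps.round(1).tolist())
a=s['img'].copy()
for p in ps: cv2.circle(a,tuple(int(v) for v in p),3,(255,0,0),1)
cv2.imwrite('pics/c7.png',a[:,:,::-1])
E
```

```text
t 24.75 p [ 0.474  -0.1934  0.0884] x [0.081 0.997 0.001] y [ 0.997 -0.081  0.   ] z [ 0.     0.001 -1.   ] F [ 0.5 -0.4 -1.2] op 0.18 ff 44.98717135225888 q [ 0.65  0.88 -0.6   2.01  0.95  0.56 -0.71]
shift cm [0.13 0.01 4.69]
rot [ 0.    -0.001 -0.006]
rot [-1.000e-03 -1.000e-03  3.136e+00]
[[453.7, 269.1], [453.4, 289.7], [453.2, 302.1], [452.8, 323.2], [499.2, 271.5], [499.2, 292.1], [499.2, 304.5], [499.0, 325.4]] [[356.5, 227.2], [286.1, 227.6], [243.9, 227.9], [174.2, 228.5], [352.9, 360.6], [291.4, 361.0], [254.6, 361.1], [193.6, 361.0]]
```

View pics/c7.png

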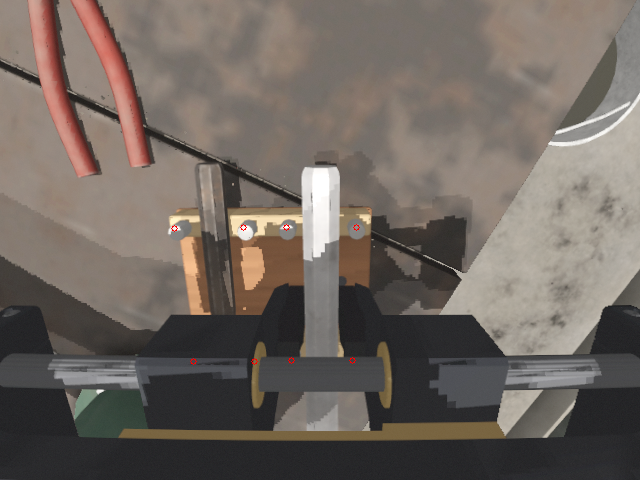

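Request:
send_rows(motion=[{"x": 0.13,"y": 0.05,"z": 0.8,"rx": 0,"ry": 0,"rz": -0.006,"jaw": 1},{"x": 0,"y": 0,"z": 1.2,"rx": 0,"ry": 0,"rz": 0,"jaw": 1},{"x": 0,"y": 0,"z": 1.2,"rx": 0,"ry": 0,"rz": 0,"jaw": 1},{"x": 0,"y": 0,"z": 1,"rx": 0,"ry": 0,"rz": 0,"jaw": 1},{"x": 0,"y": 0,"z": 0.3,"rx": 0,"ry": 0,"rz": 0,"jaw": 1}])

```text
clock: 25.35
tool_pos: [0.4744, -0.1902, 0.0416]
eef_rot: [0.732, 0.681, 0.0, -0.001]
contact_force: [-0.9, -0.1, -1.8]
opening: 0.187
finger_force: 45.0
```

```bash
python3 - <<'E'
from h import *
st();to([.4743,-.1921,.0415],np.radians(-4.34))
E
```

```text
t 25.35 p [ 0.4744 -0.1902  0.0416] x [0.072 0.997 0.002] y [ 0.997 -0.072 -0.002] z [-0.002  0.002 -1.   ] F [-0.9 -0.1 -1.8] op 0.187 ff 44.9869926343672 q [ 0.59  0.95 -0.5   2.03  1.07  0.46 -0.82]
shift cm [-0.19 -0.    0.01]
rot [-0.002 -0.002  0.003]
rot [ 3.000e-03 -3.000e-03 -3.138e+00]
```

Request:
send_rows(motion=[{"x": 0,"y": 0,"z": 0,"rx": 0,"ry": 0,"rz": 0,"jaw": 1},{"x": 0,"y": 0,"z": 0,"rx": 0,"ry": 0,"rz": 0,"jaw": 1},{"x": 0,"y": 0,"z": 0,"rx": 0,"ry": 0,"rz": 0,"jaw": 1},{"x": 0,"y": 0,"z": 0,"rx": 0,"ry": 0,"rz": 0,"jaw": 1},{"x": 0,"y": 0,"z": 0,"rx": 0,"ry": 0,"rz": 0,"jaw": 1}])

```text
clock: 25.85
tool_pos: [0.4753, -0.1911, 0.0435]
eef_rot: [0.733, 0.68, 0.001, 0.0]
contact_force: [0.9, -0.7, -1.5]
opening: 0.181
finger_force: 45.0
```

```bash
cat > chk.py <<'E'
from h import *
st();s=snap('wrist','w12');t=snap('top','t4')
g=cv2.cvtColor(s['img'],cv2.COLOR_RGB2GRAY).astype(int)
th=np.radians(-4.34);x=np.array([np.cos(th),np.sin(th)]);y=np.array([-x[1],x[0]]);o=np.array([.4408,-.2096])
def inr(im,px,z): P=w(im,px,z)[:,:2]-o;return 1000*np.c_[P@x,P@y]
P=o+.032*x
far=proj(s,[[*(P+.0845*y),.038]])[0];print('pred far end px',far)
c=int(far[0]);col=g[:,c];d=np.diff(col[max(0,int(far[1])-30):int(far[1])+30]);k=max(0,int(far[1])-30)+int(np.argmax(np.abs(d)));print('edge row',k,inr(s,[[c,k+.5]],.038))
for r in (int(far[1])+25,int(far[1])+90):
    row=g[r,c-45:c+45];print(r,row[::3])
g2=t['img'].min(2);m=(g2>125).astype(np.uint8);p=proj(t,[[*P,.035]])[0].astype(int);k=np.zeros_like(m);k[p[1]-10:p[1]+10,p[0]-65:p[0]+65]=1
for q in sorted(cv2.findContours(m&k,cv2.RETR_EXTERNAL,cv2.CHAIN_APPROX_NONE)[0],key=cv2.contourArea)[-3:]:
    a=inr(t,q[:,0].astype(float),.036);print('top blob rest mm',a.min(0).round(1),a.max(0).round(1))
E
python3 chk.py
```

```text
t 25.85 p [ 0.4753 -0.1911  0.0435] x [0.074 0.997 0.001] y [ 0.997 -0.074  0.001] z [ 0.001  0.001 -1.   ] F [ 0.9 -0.7 -1.5] op 0.181 ff 44.987075829994865 q [ 0.6   0.94 -0.51  2.03  1.07  0.46 -0.81]
pred far end px [319.48104072 169.64735878]
edge row 167 [[31.80407086 85.36552341]]
194 [116 115 112 115 117 116 116 116 116 156 229 229 229 255 255 255 254 253
 248 204 203 206 104 102 103 104 104 103 105 103]
259 [143 144 143 126 121 135 132 134 134 133 127 147 126 131 137 135 131 129
 126 110 112 124 133 133 133 133 125 124 140 143]
top blob rest mm [24.6 47.4] [39.8 84.8]
```

Request:
send_rows(motion=[{"x": 0,"y": 0,"z": 0.15,"rx": 0,"ry": 0,"rz": 0,"jaw": 1},{"x": 0,"y": 0,"z": 0,"rx": 0,"ry": 0,"rz": 0,"jaw": 1},{"x": 0,"y": 0,"z": 0,"rx": 0,"ry": 0,"rz": 0,"jaw": 3.2},{"x": 0,"y": 0,"z": 0,"rx": 0,"ry": 0,"rz": 0,"jaw": 3.2},{"x": 0,"y": 0,"z": 0,"rx": 0,"ry": 0,"rz": 0,"jaw": 3.2}])

```text
clock: 26.45
tool_pos: [0.4752, -0.191, 0.0418]
eef_rot: [0.733, 0.681, 0.001, -0.0]
contact_force: [-0.9, -0.3, 0.7]
opening: 0.363
finger_force: 0.0
```

Request:
send_rows(motion=[{"x": 0,"y": 0,"z": 0,"rx": 0,"ry": 0,"rz": 0,"jaw": 3.2},{"x": 0,"y": 0,"z": -1,"rx": 0,"ry": 0,"rz": 0,"jaw": 3.2},{"x": 0,"y": 0,"z": -1.5,"rx": 0,"ry": 0,"rz": 0,"jaw": 3.2},{"x": 0,"y": 0,"z": -2,"rx": 0,"ry": 0,"rz": 0,"jaw": 3.2},{"x": 0,"y": 0,"z": -3,"rx": 0,"ry": 0,"rz": 0,"jaw": 3.2}])

```text
clock: 26.95
tool_pos: [0.4742, -0.1908, 0.1172]
eef_rot: [0.733, 0.681, 0.0, -0.001]
contact_force: [0.8, -0.9, -0.2]
opening: 0.359
finger_force: 0.0
```

Request:
send_rows(motion=[{"x": 1,"y": 0,"z": -3,"rx": 0,"ry": 0,"rz": 0,"jaw": 3.2},{"x": 2,"y": 0,"z": -3,"rx": 0,"ry": 0,"rz": 0,"jaw": 3.2},{"x": 3,"y": 0,"z": -2,"rx": 0,"ry": 0,"rz": 0,"jaw": 3.2},{"x": 3,"y": 0,"z": 0,"rx": 0,"ry": 0,"rz": 0,"jaw": 3.2},{"x": 3,"y": 0,"z": 0,"rx": 0,"ry": 0,"rz": 0,"jaw": 3.2}])

```text
clock: 27.45
tool_pos: [0.4841, -0.0705, 0.1983]
eef_rot: [0.733, 0.68, 0.001, 0.001]
contact_force: [-0.3, 0.7, 0.1]
opening: 0.366
finger_force: 0.0
```

Request:
send_rows(motion=[{"x": 3,"y": 0,"z": 0,"rx": 0,"ry": 0,"rz": 0,"jaw": 3.2},{"x": 3,"y": 0,"z": 0,"rx": 0,"ry": 0,"rz": 0,"jaw": 3.2},{"x": 0,"y": 0,"z": 0,"rx": 0,"ry": 0,"rz": 0,"jaw": 3.2},{"x": 0,"y": 0,"z": 0,"rx": 0,"ry": 0,"rz": 0,"jaw": 3.2},{"x": 0,"y": 0,"z": 0,"rx": 0,"ry": 0,"rz": 0,"jaw": 3.2}])

```text
clock: 27.95
tool_pos: [0.4879, -0.013, 0.1969]
eef_rot: [0.733, 0.68, -0.0, 0.0]
contact_force: [-0.0, 0.0, 0.0]
opening: 0.364
finger_force: 0.0
```

```bash
python3 chk.py; python3 - <<'E'
from h import *
t=load('t4');cv2.imwrite('pics/c8.png',cv2.resize(t['img'][220:350,400:560],None,fx=4,fy=4)[:,:,::-1])
E
```

```text
t 27.95 p [ 0.4879 -0.013   0.1969] x [ 0.075  0.997 -0.   ] y [ 0.997 -0.075  0.   ] z [ 0. -0. -1.] F [-0.  0.  0.] op 0.364 ff 0.0 q [ 0.39  0.69 -0.75  2.01  0.71  0.72 -0.88]
pred far end px [321.06703743 334.10666727]
edge row 356 [[31.92288693 57.85897793]]
359 [68 69 69 69 69 70 70 70 69 67 66 67 68 67 67 70 69 69 69 69 69 69 67 69
 68 69 69 67 68 69]
424 [246 246 129 126 163 246 246 246 231 122 125 234 246 233 230 242 240 222
 221 247 124 132 185 245 121 130 140 138 132 127]
```

```bash
python3 - <<'E'
from h import *
t=load('t4');g=t['img'].astype(int)
sat=g.max(2)-g.min(2)
th=np.radians(-4.34);x=np.array([np.cos(th),np.sin(th)]);y=np.array([-x[1],x[0]]);o=np.array([.4408,-.2096])
for Y in (-90,-80,-60,-30,0,30,60,80,90):
    P=[[*(o+X/1000*x+Y/1000*y),.036] for X in range(12,54,3)];q=proj(t,P).round().astype(int);print(Y,[tuple(g[b,a])[0] for a,b in q],'sat',[int(sat[b,a]) for a,b in q])
E
```

```text
-90 [np.int64(90), np.int64(91), np.int64(94), np.int64(94), np.int64(96), np.int64(97), np.int64(97), np.int64(99), np.int64(99), np.int64(100), np.int64(101), np.int64(101), np.int64(102), np.int64(103)] sat [31, 31, 31, 31, 31, 29, 32, 32, 34, 35, 34, 34, 34, 34]
-80 [np.int64(91), np.int64(91), np.int64(91), np.int64(94), np.int64(94), np.int64(96), np.int64(94), np.int64(97), np.int64(98), np.int64(100), np.int64(99), np.int64(100), np.int64(101), np.int64(101)] sat [29, 30, 30, 31, 32, 31, 31, 32, 33, 33, 34, 33, 34, 36]
-60 [np.int64(85), np.int64(88), np.int64(90), np.int64(90), np.int64(92), np.int64(92), np.int64(94), np.int64(94), np.int64(96), np.int64(95), np.int64(98), np.int64(98), np.int64(99), np.int64(100)] sat [27, 30, 29, 30, 30, 30, 31, 29, 31, 31, 32, 34, 34, 32]
-30 [np.int64(79), np.int64(81), np.int64(82), np.int64(85), np.int64(84), np.int64(87), np.int64(89), np.int64(91), np.int64(90), np.int64(91), np.int64(94), np.int64(93), np.int64(95), np.int64(97)] sat [24, 26, 26, 27, 29, 28, 30, 30, 30, 31, 32, 31, 31, 32]
0 [np.int64(71), np.int64(72), np.int64(74
[... 563 characters left out ...]
61), np.int64(62), np.int64(61), np.int64(74), np.int64(106), np.int64(114), np.int64(96), np.int64(86), np.int64(79)] sat [18, 19, 19, 19, 18, 18, 18, 19, 23, 35, 39, 32, 28, 25]
80 [np.int64(61), np.int64(61), np.int64(61), np.int64(61), np.int64(61), np.int64(61), np.int64(62), np.int64(62), np.int64(62), np.int64(62), np.int64(63), np.int64(62), np.int64(62), np.int64(62)] sat [16, 16, 18, 17, 17, 18, 18, 19, 19, 18, 19, 18, 19, 19]
90 [np.int64(56), np.int64(59), np.int64(60), np.int64(61), np.int64(60), np.int64(63), np.int64(63), np.int64(61), np.int64(62), np.int64(63), np.int64(60), np.int64(62), np.int64(63), np.int64(62)] sat [9, 10, 18, 19, 17, 19, 17, 19, 19, 18, 19, 19, 18, 19]
```

Request:
send_rows(motion=[{"x": 3,"y": -1,"z": -2,"rx": 0,"ry": 0,"rz": 0,"jaw": 3.2},{"x": 4,"y": -1,"z": -2,"rx": 0,"ry": 0,"rz": 0,"jaw": 3.2},{"x": 4,"y": 0,"z": -1,"rx": 0,"ry": 0,"rz": 0,"jaw": 3.2},{"x": 4,"y": 0,"z": 0,"rx": 0,"ry": 0,"rz": 0,"jaw": 3.2},{"x": 4,"y": 0,"z": 0,"rx": 0,"ry": 0,"rz": 0,"jaw": 3.2}])

```text
clock: 28.55
tool_pos: [0.4827, 0.1796, 0.2475]
eef_rot: [0.733, 0.68, 0.001, 0.0]
contact_force: [0.1, 0.6, -0.3]
opening: 0.364
finger_force: 0.0
```

Request:
send_rows(motion=[{"x": 4,"y": 0,"z": 0,"rx": 0,"ry": 0,"rz": 0,"jaw": 3.2},{"x": 3,"y": 0,"z": 0,"rx": 0,"ry": 0,"rz": 0,"jaw": 3.2},{"x": 0,"y": 0,"z": 0,"rx": 0,"ry": 0,"rz": 0,"jaw": 3.2},{"x": 0,"y": 0,"z": 0,"rx": 0,"ry": 0,"rz": 0,"jaw": 3.2},{"x": 0,"y": 0,"z": 0,"rx": 0,"ry": 0,"rz": 0,"jaw": 3.2}])

```text
clock: 29.05
tool_pos: [0.4878, 0.2468, 0.2467]
eef_rot: [0.734, 0.68, -0.0, 0.0]
contact_force: [0.1, -0.0, -0.1]
opening: 0.365
finger_force: 0.0
```

```bash
python3 - <<'E'
from h import *
t=snap('top','t5');g=t['img'].astype(int)
th=np.radians(-4.34);x=np.array([np.cos(th),np.sin(th)]);y=np.array([-x[1],x[0]]);o=np.array([.4408,-.2096])
for Y in (-92,-88,-84,-80,-60,-30,0,30,60,80,84,88,92):
    P=[[*(o+X/1000*x+Y/1000*y),.036] for X in range(12,54,3)];q=proj(t,P).round().astype(int);print(Y,[int(g[b,a].min()) for a,b in q])
st()
E
```

```text
-92 [72, 74, 73, 73, 73, 75, 75, 72, 73, 72, 71, 71, 71, 72]
-88 [73, 73, 74, 75, 72, 73, 73, 73, 73, 71, 73, 71, 70, 70]
-84 [75, 72, 73, 72, 73, 72, 72, 72, 71, 73, 70, 70, 69, 71]
-80 [74, 72, 74, 73, 71, 73, 72, 71, 72, 71, 69, 69, 70, 68]
-60 [70, 70, 70, 72, 70, 69, 69, 69, 67, 67, 69, 68, 67, 68]
-30 [67, 67, 67, 67, 67, 67, 64, 63, 66, 64, 64, 62, 65, 64]
0 [64, 62, 64, 61, 62, 64, 62, 60, 60, 58, 59, 59, 58, 57]
30 [75, 77, 79, 77, 76, 77, 78, 78, 77, 76, 77, 76, 75, 76]
60 [77, 76, 78, 78, 76, 77, 77, 78, 79, 77, 77, 77, 79, 78]
80 [79, 78, 78, 79, 78, 78, 77, 76, 78, 77, 77, 78, 76, 78]
84 [78, 79, 79, 80, 78, 80, 78, 77, 78, 78, 77, 78, 78, 77]
88 [79, 78, 79, 78, 78, 79, 79, 76, 77, 78, 77, 78, 78, 78]
92 [80, 79, 79, 78, 78, 78, 78, 80, 80, 78, 77, 77, 78, 76]
t 29.1 p [0.4878 0.2468 0.2468] x [ 0.076  0.997 -0.001] y [ 0.997 -0.076  0.   ] z [ 0.    -0.001 -1.   ] F [ 0.4 -0.2 -0. ] op 0.359 ff 0.0 q [-0.1   0.68 -0.77  1.79  0.59  0.91 -1.21]
```

```bash
python3 - <<'E'
from h import *
t=snap('scene','s2');g=t['img'].astype(int);g0=load('scene')['img'].astype(int)
th=np.radians(-4.34);x=np.array([np.cos(th),np.sin(th)]);y=np.array([-x[1],x[0]]);o=np.array([.4408,-.2096])
for Y in (-92,-88,-84,-80,-60,-30,0,30,60,80,84,88,92):
    P=[[*(o+X/1000*x+Y/1000*y),.037] for X in range(8,56,4)];q=proj(t,P).round().astype(int);print(Y,[int(g[b,a].min()) for a,b in q],[int(g0[b,a].min()) for a,b in q], q[6])
E
```

```text
-92 [126, 129, 125, 117, 116, 111, 105, 96, 101, 101, 102, 102] [123, 126, 124, 116, 114, 110, 104, 95, 97, 98, 100, 99] [456 193]
-88 [121, 124, 121, 109, 111, 109, 104, 88, 99, 101, 102, 102] [119, 122, 120, 108, 109, 107, 101, 86, 97, 98, 100, 100] [455 194]
-84 [118, 115, 113, 112, 112, 111, 98, 105, 102, 100, 100, 102] [115, 111, 111, 109, 111, 111, 97, 105, 102, 100, 100, 100] [454 194]
-80 [113, 113, 112, 110, 110, 111, 112, 104, 108, 99, 98, 101] [111, 110, 110, 111, 111, 109, 111, 104, 105, 98, 97, 100] [453 195]
-60 [111, 108, 112, 243, 247, 247, 248, 200, 181, 98, 86, 97] [108, 108, 108, 108, 109, 109, 106, 104, 105, 98, 83, 95] [448 198]
-30 [151, 213, 114, 118, 221, 240, 243, 246, 136, 127, 151, 119] [147, 210, 209, 206, 208, 208, 209, 204, 125, 126, 148, 119] [441 203]
0 [76, 62, 77, 165, 201, 239, 243, 246, 183, 101, 103, 103] [87, 108, 95, 96, 108, 99, 95, 111, 105, 103, 104, 101] [433 207]
30 [56, 53, 81, 164, 197, 241, 246, 247, 236, 100, 104, 105] [127, 120, 124, 126, 130, 126, 125, 115, 110, 102, 103, 102] [425 212]
60 [200, 207, 117, 134, 176, 238, 241, 248, 206, 149, 172, 123] [196, 208, 208, 209, 208, 208, 209, 171, 141, 150, 169, 120] [417 217]
80 [85, 84, 85, 106, 231, 244, 240, 239, 161, 98, 100, 105] [88, 87, 87, 86, 83, 83, 85, 87, 93, 98, 99, 102] [412 221]
84 [81, 79, 88, 131, 188, 229, 170, 147, 151, 101, 103, 105] [84, 83, 86, 84, 73, 81, 84, 83, 97, 99, 102, 103] [410 221]
88 [73, 56, 64, 135, 181, 132, 127, 137, 107, 102, 106, 106] [77, 61, 67, 63, 64, 60, 63, 88, 97, 101, 102, 104] [409 222]
92 [51, 63, 85, 113, 127, 125, 120, 108, 101, 105, 109, 114] [65, 68, 86, 90, 70, 67, 99, 100, 101, 102, 106, 113] [408 223]
```

```bash
python3 - <<'E'
from h import *
t=load('s2');g=t['img'].astype(int);g0=load('scene')['img'].astype(int)
m=(np.abs(g-g0).sum(2)>60).astype(np.uint8)&(g.min(2)>140).astype(np.uint8)
k=np.zeros_like(m);k[185:235,395:470]=1
c=max(cv2.findContours(m&k,cv2.RETR_EXTERNAL,cv2.CHAIN_APPROX_NONE)[0],key=cv2.contourArea)
th=np.radians(-4.34);x=np.array([np.cos(th),np.sin(th)]);y=np.array([-x[1],x[0]]);o=np.array([.4408,-.2096])
P=w(t,c[:,0].astype(float),.038)[:,:2]-o;Q=1000*np.c_[P@x,P@y];r=cv2.minAreaRect(Q.astype(np.float32));print(r,Q.min(0),Q.max(0))
# scene-camera bias from -- peg tops in scene
W=[[*(o+a/1000*x+b/1000*y),.038] for b in (45,-45) for a in (52,12,-12,-52)];print(proj(t,W).round(1).tolist())
b=g0.min(2)
for a,bb in proj(t,W):
    X,Y=int(round(a)),int(round(bb));z=b[Y-5:Y+6,X-5:X+6];print(np.round(np.average(np.argwhere(z>195),axis=0)-5,1) if (z>195).any() else None)
for v in range(188,206,2): print(v,g[v,436:466:2].min(2))
E
```

```text
((27.814701080322266, 6.7587432861328125), (162.2280731201172, 24.439481735229492), 88.79903411865234) [ 14.8110098  -74.52445917] [40.35159447 87.96107675]
[[414.6, 210.8], [428.2, 217.9], [436.7, 222.2], [451.3, 229.7], [438.0, 196.7], [451.6, 203.2], [460.0, 207.2], [474.4, 214.1]]
[0.9 0.6]
[ 1.4 -1. ]
[ 1.1 -1.8]
[ 0.9 -0.7]
[1.  0.4]
[ 1.5 -0.9]
[ 1.2 -1.8]
[ 1.1 -1.1]Traceback (most recent call last):
  File "<stdin>", line 13, in <module>
    return umr_minimum(a, axis, None, out, keepdims, initial, where)
numpy.exceptions.AxisError: axis 2 is out of bounds for array of dimension 2
```

Request:
send_rows(motion=[{"x": -3,"y": 0,"z": -0.5,"rx": 0,"ry": 0,"rz": 0,"jaw": 3.2},{"x": -4.5,"y": 0.1,"z": -0.5,"rx": 0,"ry": 0,"rz": 0,"jaw": 3.2},{"x": -4.5,"y": 0.2,"z": -0.5,"rx": 0,"ry": 0,"rz": 0,"jaw": 5},{"x": -4.5,"y": 0.2,"z": 0,"rx": 0,"ry": 0,"rz": 0,"jaw": 5},{"x": -4.5,"y": 0.2,"z": 0,"rx": 0,"ry": 0,"rz": 0,"jaw": 5}])

```text
clock: 29.65
tool_pos: [0.4785, 0.0361, 0.2622]
eef_rot: [0.733, 0.68, 0.0, 0.0]
contact_force: [1.0, 0.0, 0.0]
opening: 0.564
finger_force: 0.0
```

Request:
send_rows(motion=[{"x": -4.5,"y": 0.2,"z": 0,"rx": 0,"ry": 0,"rz": 0,"jaw": 5},{"x": -4.5,"y": 0.2,"z": 0,"rx": 0,"ry": 0,"rz": 0,"jaw": 5},{"x": -4.5,"y": 0.2,"z": 0,"rx": 0,"ry": 0,"rz": 0,"jaw": 5},{"x": -4.5,"y": 0.2,"z": 0,"rx": 0,"ry": 0,"rz": 0,"jaw": 5},{"x": -4.5,"y": 0.2,"z": 0,"rx": 0,"ry": 0,"rz": 0,"jaw": 5}])

```text
clock: 30.15
tool_pos: [0.4712, -0.1891, 0.2618]
eef_rot: [0.733, 0.68, 0.0, -0.0]
contact_force: [0.1, -0.3, 0.6]
opening: 0.57
finger_force: 0.0
```

Request:
send_rows(motion=[{"x": -1,"y": 0,"z": 0,"rx": 0,"ry": 0,"rz": 0,"jaw": 5},{"x": 0,"y": 0,"z": 0,"rx": 0,"ry": 0,"rz": 0,"jaw": 5},{"x": 0,"y": 0,"z": 0,"rx": 0,"ry": 0,"rz": 0,"jaw": 5},{"x": 0,"y": 0,"z": 0,"rx": 0,"ry": 0,"rz": 0,"jaw": 5},{"x": 0,"y": 0,"z": 0,"rx": 0,"ry": 0,"rz": 0,"jaw": 5}])

```text
clock: 30.65
tool_pos: [0.4719, -0.1943, 0.262]
eef_rot: [0.732, 0.682, 0.001, -0.0]
contact_force: [-0.4, 0.0, -0.1]
opening: 0.569
finger_force: 0.0
```

```bash
python3 - <<'E'
from h import *
st();s=snap('wrist','w13');g=cv2.cvtColor(s['img'],cv2.COLOR_RGB2GRAY).astype(int)
th=np.radians(-4.34);x=np.array([np.cos(th),np.sin(th)]);y=np.array([-x[1],x[0]]);o=np.array([.4408,-.2096])
P=np.array([[*(o+.032*x+Y/1000*y),.038] for Y in range(100,-104,-4)]);q=proj(s,P)
print([(Y,int(g[int(round(b)),int(round(a))])) for Y,(a,b) in zip(range(100,-104,-4),q) if 0<=b<480])
for Y in (75,60,0,-60,-75):
    P=np.array([[*(o+X/1000*x+Y/1000*y),.036] for X in range(14,52,2)]);q=proj(s,P).round().astype(int);print(Y,q[9],[int(g[b,a]) for a,b in q])
W=[[*(o+a/1000*x+b/1000*y),.038] for b in (45,-45) for a in (52,12,-12,-52)];print(proj(s,W).round(1).tolist())
E
```

```text
t 30.65 p [ 0.4719 -0.1943  0.262 ] x [0.071 0.998 0.001] y [ 0.998 -0.071  0.001] z [ 0.001  0.001 -1.   ] F [-0.4  0.  -0.1] op 0.569 ff 0.0 q [ 0.82  0.64 -0.85  1.87  0.6   0.91 -0.39]
[(100, 113), (96, 111), (92, 110), (88, 103), (84, 244), (80, 255), (76, 255), (72, 255), (68, 255), (64, 239), (60, 236), (56, 235), (52, 235), (48, 233), (44, 234), (40, 237), (36, 234), (32, 233), (28, 228), (24, 122), (20, 121), (16, 115), (12, 115), (8, 112), (4, 116), (0, 116), (-4, 116), (-8, 120), (-12, 120), (-16, 122), (-20, 115), (-24, 116), (-28, 153), (-32, 152), (-36, 154), (-40, 153), (-44, 154), (-48, 158), (-52, 163), (-56, 160), (-60, 164), (-64, 163), (-68, 164), (-72, 168), (-76, 239), (-80, 138), (-84, 120), (-88, 117), (-92, 118), (-96, 115), (-100, 119)]
75 [323 153] [108, 109, 110, 109, 108, 130, 217, 217, 255, 255, 255, 216, 211, 154, 109, 109, 101, 101, 95]
60 [323 168] [111, 149, 132, 75, 89, 117, 195, 180, 237, 236, 235, 198, 184, 124, 110, 107, 106, 106, 106]
0 [323 223] [84, 83, 82, 85, 86, 94, 113, 114, 117, 116, 116, 115, 111, 111, 87, 85, 88, 87, 88]
-60 [322 273] [70, 71, 69, 68, 71, 112, 162, 164, 166, 164, 163, 164, 162, 162, 148, 86, 117, 115, 116]
-75 [322 285] [114, 115, 116, 114, 116, 143, 167, 168, 167, 167, 240, 237, 238, 239, 234, 120, 119, 115, 114]
[[342.0, 182.3], [304.1, 182.1], [281.3, 182.0], [243.5, 182.0], [340.2, 261.8], [304.9, 261.7], [283.8, 261.7], [248.6, 261.5]]
```

```bash
python3 -c "
from plant import *
print(finish_job())"
```

```text
the job is handed in; nothing more can be done
None
```

I put the nut and then the bolt in their matching bins, laid the bright punch level in the free place on the rest (about 3 mm off midway by the last camera check), and handed the job in at about 31 s with no unexpected contact seen.

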